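Scrape the display shelf clean and refill it with rolls

ROBOT

A 6-joint arm with a two-finger parallel gripper is mounted at the origin on the work surface. World frame = base frame: x ahead of the robot, y to its left, z up, the work surface at z = 0. Lengths are in m, angles in degrees, forces in N, time in s.
With the tool pointing down it reaches from about 0.25 to 0.725 m from the base axis. Payload 9.7 kg.
Tool frame: the origin (TCP) lies on the centre line of the jaws, within the pads' length; the fingertips stand tip_extent ahead of it and the grasp point (between the pads) lies 3 mm ahead of it (tip_extent is the distance from the TCP to the fingertips, in m); z points along the fingers, y is the line along which they close (so a half turn about z gives the same grasp; the last joint's range is limited). The gripper opens to 85 mm and grips with 20 to 120 N. Pads are 22 mm wide; open, the fingers measure 114 mm over their backs; the gripper's body (76 mm by 85 mm) begins 54 mm behind the grasp point. The pads swing forward as they close: fully open they stand 13 mm farther back than shut.
Start: joints at [76.834, 4.979, 10.078, 95.1, 0, 90], TCP at [0.125, 0.536, 0.253] pointing down, gripper open.
Joint ranges: [-179.16, 179.16], [-48.56, 103.87], [-65.8, 70.77], [-126.05, 130.52], [-82.76, 87.17], [-180, 180]. Speed limits (degrees/s): [127.2, 127.2, 147.25, 180, 180, 180].

INTERFACE

Orientations are given as [roll, pitch, yaw] about the fixed x, y, z axes, in that order (R = Rz(yaw) Ry(pitch) Rx(roll)).
In Python, from workcell import * gives the robot as it stands.
- The arm moves only by the tool servo_tool, never from a script. Its argument "rows" is a list of rows, each an object with "offset": the shift along the tool's x, y, z as a fraction of full scale, a list of three; "yaw": the turn about the tool's z as a fraction of full scale; "claw": the closure, from 0 (fully open) to 1 (shut). A call has 1 to 12 rows; each row is the pose to reach, as a shift and turn from the pose commanded when the call began, along the tool's axes at that moment, turning the shorter way round; what a row does not reach only later rows make up. Full scale, the value 1, is 0.1 m for a shift and pi rad for a turn. A row lasts 1/8 s, in which the tool goes at most 62.5 mm and 10.7 degrees, less where a joint would pass 70% of its speed; a pose out of reach is approached as far as the arm can. A call with a number of a shift or a turn outside -1 to 1 is refused whole. A call with a gripper value outside its range is refused whole. The fingers move at their own pace and stop on an object; "squeeze" is the grip in N (left out, the last holds). Time passes only in rows, so rows that repeat a pose let the fingers close. It gives the time, the measured TCP pose, the force, the opening and the grip force at its end, in the units of the state.
- get_obs(): the state, without advancing time (a new reading comes with each control period).
- camera(name): name is "scene" or "top"; returns (picture, depth): 420x560x3 uint8, red, green, blue; 420x560 float32, m along the optical axis (not along the pixel's ray), 0 where there is no reading.
- camera_info(name): a dict with "fx", "fy", "cx", "cy" (pixels), "cam_to_world" (4x4, takes a point from camera to world coordinates). Camera axes: x right, y up, looking along -z (the intrinsics and any distortion apply to the point x, -y, -z); pixel columns grow to the right and rows downward; lengths in m; the calibration is good to about 2 mm. A picture is of the moment at which its call begins. camera_info takes no time and is no camera call.
- job_done(): hands the job in; it is judged then, once.
The state is a dict: "time": time; "q": joint angles; "qd": joint speeds; "joint_efforts": joint torques, N m; "ee_pos": TCP position; "tcp_rot": TCP orientation; "wrist_force": force on the tool from outside, world axes, zero at the start; "torque": the same for the moment, N m; "opening": finger opening in m; "grasp_force": force on a finger pad.
Only numpy, scipy, OpenCV 4.12 (cv2) and the standard library are available. Lean on these libraries where they do the work, as an engineer would, in place of code of your own. Each camera call takes 0.05 s, during which the arm holds its last target. There are 200 camera calls.

TASK

Wipe every crust chip off the marble display shelf into the steel crumb trough along its far side, using the blue-handled scraper block and never touching the chips with the fingers. Only when the marble is clear, stand all the bread rolls from the baking sheet upright in one straight row centred on the brass line of the marble, side by side with gaps of less than a finger's breadth (2 cm). Leave the scraper back in its own compartment of the wooden caddy, sole down, and do not disturb the brush, the jar or the cup.

Things in the scene. Friction and masses are not known exactly. Their poses are not given: they have to be found in the camera images.
- shelf: Fixed marble display shelf, 220 mm (its x, depth) by 340 mm (its y, length), flat top 40 mm above the counter. Origin: centre of the underside; x points away from the robot to the trough, z up. A wooden rail 8 mm wide stands 8 mm above the marble along each short end (inner faces at y = +-162 mm). The near edge (x = -110 mm) and far edge (x = +110 mm) are open.
- shelf_line (a point): Middle of the flush brass line, 6 mm wide, that runs the whole length of the marble along the shelf's y at x = 0; this point is on the marble's top, 40 mm above the counter. Axes as the shelf's.
- shelf_trough (a point): Centre of the inner floor of the open steel crumb trough fixed along the shelf's far edge, 4 mm above the counter, 36 mm below the marble, 148 mm from the shelf's origin along its x. Inside it measures 76 mm (x) by 332 mm (y). Its other three walls rise 55 mm above the counter. Axes as the shelf's.
- scraper: Loose scraper block, about 160 g: white base with a steel-shod sole, 100 mm (its x) by 36 mm (its y) by 24 mm high, with an upright blue handle ridge on top, 80 mm (x) by 20 mm (y), from 24 to 70 mm above the sole. Same both ways round. Origin: centre of the sole; z up. It starts in its compartment of the caddy. Grip the ridge across its 20 mm thickness.
- caddy: Fixed open wooden caddy, 142 mm (its x) by 120 mm (its y), walls 20 mm high and 5 mm thick, floor 4 mm thick. A wall along x splits it into two compartments: the scraper's on the -y side, the brush's on the +y side. Origin: centre of the underside; z up.
- caddy_slot (a point): Centre of the floor of the scraper's compartment, 4 mm above the counter; axes as the caddy's. Inside the compartment measures 132 mm (x) by 52 mm (y), 16 mm deep.
- sheet: Fixed aluminium baking sheet, 200 by 200 mm, 4 mm thick, on which the rolls start. Origin: centre of the underside.
- roll0: Round crusty bread roll, 57 mm across, 46 mm high with a domed top (the side is upright and firm up to 40 mm), about 70 g. Origin: centre of its flat underside; z up. Three or four of the four rolls are present (None from the start means absent).
- roll1: Round crusty bread roll, 57 mm across, 46 mm high with a domed top (the side is upright and firm up to 40 mm), about 70 g. Origin: centre of its flat underside; z up. Three or four of the four rolls are present (None from the start means absent).
- roll2: Round crusty bread roll, 57 mm across, 46 mm high with a domed top (the side is upright and firm up to 40 mm), about 70 g. Origin: centre of its flat underside; z up. Three or four of the four rolls are present (None from the start means absent).
- roll3: Round crusty bread roll, 57 mm across, 46 mm high with a domed top (the side is upright and firm up to 40 mm), about 70 g. Origin: centre of its flat underside; z up. Three or four of the four rolls are present (None from the start means absent).
- chip0: Hard loose chip of crust, 30 by 24 mm and 10 mm thick, about 12 g, lying on the marble at the start. Origin: centre of its underside. Three to six of the six chips are present (None from the start means absent).
- chip1: Hard loose chip of crust, 30 by 24 mm and 10 mm thick, about 12 g, lying on the marble at the start. Origin: centre of its underside. Three to six of the six chips are present (None from the start means absent).
- chip2: Hard loose chip of crust, 30 by 24 mm and 10 mm thick, about 12 g, lying on the marble at the start. Origin: centre of its underside. Three to six of the six chips are present (None from the start means absent).
- chip3: Hard loose chip of crust, 30 by 24 mm and 10 mm thick, about 12 g, lying on the marble at the start. Origin: centre of its underside. Three to six of the six chips are present (None from the start means absent).
- chip4: Hard loose chip of crust, 30 by 24 mm and 10 mm thick, about 12 g, lying on the marble at the start. Origin: centre of its underside. Three to six of the six chips are present (None from the start means absent).
- chip5: Hard loose chip of crust, 30 by 24 mm and 10 mm thick, about 12 g, lying on the marble at the start. Origin: centre of its underside. Three to six of the six chips are present (None from the start means absent).
- brush: Bystander: pastry brush, 125 mm long, lying in the other compartment of the caddy, under 30 mm high. Leave alone.
- jar: Bystander: amber jar, 68 mm across, 62 mm high, standing on the counter. Origin: centre of its underside. Leave alone.
- cup: Bystander: blue cup without a handle, 72 mm across, 62 mm high, on the counter. Origin: centre of its underside. Leave alone.
Not all that is in view belongs to the job. Leave any pink look-alike of the roll1 alone.

How it is judged:
By the outcome, as a careful person would: the job done as asked, in the order asked, and still so for the second after the job is handed in, with the robot touching nothing.
Of roll0, roll1, roll2, roll3 only 3 to 4 are there at a start; the rules pass over those that are not, and their reading is None.
Of chip0, chip1, chip2, chip3, chip4, chip5 only 3 to 6 are there at a start; the rules pass over those that are not, and their reading is None.
At some moment in a run one of roll0, roll1, roll2, roll3 may be knocked a few centimetres aside while the robot is not near it.
Once in a run the grip may slacken for a moment while it holds something.
It also fails if it takes over 210 s, if anything falls off the work surface, if the arm or the gripper's body presses on something with over 40 N, if the wrist force passes 120 N, or if a joint passes its speed limit or range.

## Working session

There is one attempt and no reset: what is moved stays moved. The work goes in short steps, Python scripts to look and compute and a tool call to move; the robot and the scene stay as the last step left them, time stands still between calls to the robot, and variables do not carry over. Pictures are saved under pics/ and viewed, at most 14 in all, crops included, and the job is handed in when it is done.

Besides the shell and the picture viewer there is one more tool, called as name(argument=value, ...), one argument or row to a line, values as JSON. servo_tool: Moves the arm, as the interface text tells. Its arguments: {"type":"object","properties":{"rows":{"type":"array"},"squeeze":{"type":"number"}},"required":["rows"]}

```bash
mkdir -p pics; cat > h.py <<'E'
from workcell import *
import numpy as np, cv2
def snap(name, fn=None):
    im,d=camera(name)
    if fn: cv2.imwrite('pics/'+fn, cv2.cvtColor(im,cv2.COLOR_RGB2BGR))
    return im,d
def pts(name,d):
    c=camera_info(name); T=np.array(c['cam_to_world'])
    v,u=np.mgrid[:420,:560]
    P=np.stack([(u-c['cx'])/c['fx']*d,-(v-c['cy'])/c['fy']*d,-d],-1)
    return P@T[:3,:3].T+T[:3,3]
def ray(name,u,v,z):
    c=camera_info(name); T=np.array(c['cam_to_world'])
    r=T[:3,:3]@np.array([(u-c['cx'])/c['fx'],-(v-c['cy'])/c['fy'],-1]); o=T[:3,3]
    return o+r*(z-o[2])/r[2]
E
python3 - <<'E'
from h import *
for n in('top','scene'):
    im,d=snap(n,n+'0.png'); c=camera_info(n); print(n,{k:np.round(v,3).tolist() for k,v in c.items()},(d==0).mean())
print(get_obs())
E
```

```text
top {'fx': 451.77, 'fy': 451.77, 'cx': 284.972, 'cy': 206.04, 'cam_to_world': [[0.018, 0.973, -0.232, 0.3], [-1.0, 0.018, -0.002, 0.058], [0.002, 0.232, 0.973, 1.13], [0.0, 0.0, 0.0, 1.0]]} 0.003945578231292517
scene {'fx': 489.745, 'fy': 489.745, 'cx': 276.162, 'cy': 209.644, 'cam_to_world': [[-0.749, -0.463, 0.475, 1.132], [0.663, -0.543, 0.516, 0.684], [0.019, 0.701, 0.713, 0.954], [0.0, 0.0, 0.0, 1.0]]} 0.004119897959183673
{'time': 0.1, 'q': array([ 7.68342617e+01,  5.00811841e+00,  1.00395012e+01,  9.50997615e+01,
       -1.00432355e-03,  9.00009550e+01]), 'qd': array([-0.03294117, -0.04495198,  0.14816712,  0.02751012, -0.00300873,
       -0.07923484]), 'joint_efforts': array([ 4.04357716e-04, -5.21564269e+01,  4.65652227e+01,  1.60952465e-02,
        1.07509061e-05,  4.66491187e-06]), 'ee_pos': array([0.12523677, 0.53536931, 0.25265687]), 'tcp_rot': array([-1.79931621e+02,  1.00546255e-03,  1.66833308e+02]), 'wrist_force': array([-0.60362485,  0.81935145, -0.28743041]), 'torque': array([-0.00066617, -0.01741859,  0.01583343]), 'grasp_force': 0.0, 'opening': 0.08560164715467306}
```

View pics/top0.png

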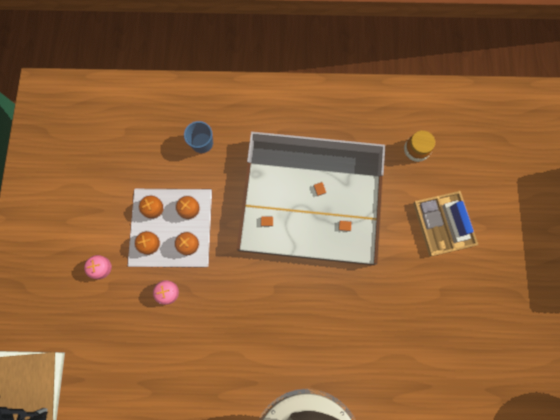

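View pics/scene0.png

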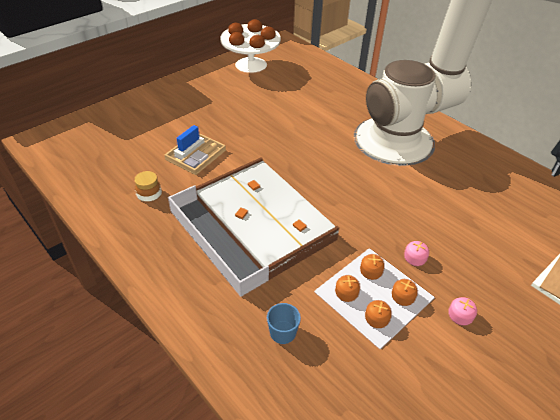

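The top view shows four rolls around (150–188, 206–243), chips at (267,221), (320,189) and (345,226), the brass line from (247,206) to (376,218), and the scraper at (460,220). The two pink look-alikes are at (97,267) and (166,292). Next I measure these.

```bash
cat >> h.py <<'E'
def blobs(im,mask,amin=20):
    n,l,s,c=cv2.connectedComponentsWithStats(mask.astype(np.uint8))
    return [(l==i) for i in range(1,n) if s[i,4]>=amin]
def hsv(im): return cv2.cvtColor(im,cv2.COLOR_RGB2HSV).astype(int)
def masks(im):
    H=hsv(im);h,s,v=H[...,0],H[...,1],H[...,2]
    return dict(orange=(h<14)&(s>190)&(v>130), blue=(h>112)&(h<126)&(s>190)&(v>90), brass=(h>14)&(h<24)&(s>120)&(v>150))
E
python3 - <<'E'
from h import *
for n in('top','scene'):
    im,d=snap(n); P=pts(n,d); M=masks(im)
    for k,m in M.items():
        for b in blobs(im,m):
            p=P[b]; v,u=np.nonzero(b); 
            r=cv2.minAreaRect(p[:,:2].astype(np.float32)*1000)
            z=np.median(p[:,2])
            if .25>z>-.02 and abs(p[:,1].mean())<.6: print(n,k,b.sum(),'uv',int(u.mean()),int(v.mean()),'med',np.median(p,0).round(3),'zmax',np.percentile(p[:,2],95).round(3),'rect',np.round(r[0]),np.round(r[1]),round(r[2]),'rayz', ray(n,u.mean(),v.mean(),z)[:2].round(4))
im,d=snap('top');P=pts('top',d)
H=hsv(im)
white=(H[...,1]<50)&(H[...,2]>170)&(P[...,2]>.03)&(P[...,2]<.05)
w=max(blobs(im,white),key=lambda b:b.sum()); r=cv2.minAreaRect(P[w][:,:2].astype(np.float32)*1000);print('marble',r,np.median(P[w],0))
sh=[(r'%d'%u,P[v,u].round(3).tolist()) for u,v in((150,262),(470,225),(430,240),(450,200),(468,246),(420,202),(437,254),(477,243),(462,194))]
print(sh)
E
```

```text
top orange 205 uv 151 205 med [0.551 0.386 0.045] zmax 0.05 rect [555. 393.] [46. 45.] 51 rayz [0.5523 0.389 ]
top orange 131 uv 190 204 med [0.558 0.292 0.045] zmax 0.05 rect [432. 191.] [374.  33.] 40 rayz [0.5571 0.2929]
top orange 230 uv 147 242 med [0.46  0.389 0.045] zmax 0.05 rect [389. 236.] [399.  45.] 65 rayz [0.4618 0.391 ]
top orange 128 uv 190 242 med [0.463 0.287 0.044] zmax 0.05 rect [465. 289.] [41. 29.] 1 rayz [0.464  0.2872]
top brass 464 uv 423 140 med [ 0.731 -0.286  0.062] zmax 0.066 rect [ 530. -148.] [ 74. 614.] 55 rayz [ 0.7297 -0.2857]
top brass 843 uv 443 227 med [ 0.49  -0.334  0.007] zmax 0.024 rect [ 466. -166.] [159. 534.] 20 rayz [ 0.5198 -0.341 ]
top brass 55 uv 147 203 med [0.556 0.398 0.05 ] zmax 0.053 rect [556. 399.] [22. 23.] 74 rayz [0.5561 0.3985]
top brass 46 uv 184 204 med [0.555 0.306 0.051] zmax 0.053 rect [429. 193.] [373.  27.] 42 rayz [0.5556 0.3061]
top brass 152 uv 309 211 med [ 0.545 -0.     0.04 ] zmax 0.044 rect [500.  43.] [248. 316.] 48 rayz [ 0.5458 -0.0012]
top brass 51 uv 143 240 med [0.464 0.4   0.05 ] zmax 0.054 rect [465. 401
[... 1843 characters left out ...]
98.] [27. 22.] 64 rayz [0.4633 0.3999]
scene brass 32 uv 466 303 med [0.401 0.517 0.046] zmax 0.048 rect [400. 516.] [24. 21.] 55 rayz [0.401  0.5171]
scene brass 50 uv 379 306 med [0.555 0.398 0.049] zmax 0.053 rect [555. 397.] [23. 24.] 78 rayz [0.5545 0.3979]
marble ((489.0934753417969, 5.84649658203125), (316.8966064453125, 106.31471252441406), 85.02408599853516) [0.48510571 0.00546166 0.04004599]
[('150', [0.419, 0.394, 0.002]), ('470', [0.513, -0.38, 0.076]), ('430', [0.487, -0.307, 0.002]), ('450', [0.591, -0.362, 0.008]), ('468', [0.471, -0.394, 0.021]), ('420', [0.582, -0.282, 0.018]), ('437', [0.45, -0.316, 0.021]), ('477', [0.482, -0.426, -0.001]), ('462', [0.609, -0.397, 0.001])]
```

```bash
python3 - <<'E'
from h import *
for n in('top','scene'):
    im,d=snap(n);P=pts(n,d);H=hsv(im);h,s,v=H[...,0],H[...,1],H[...,2];X,Y,Z=[P[...,i] for i in range(3)]
    reg=lambda a,b,c,e:(X>a)&(X<b)&(Y>c)&(Y<e)
    def rect(nm,m):
        q=P[m]
        r=cv2.minAreaRect(q[:,:2].astype(np.float32)*1000)
        A=q[:,:2]-q[:,:2].mean(0); ev=np.linalg.svd(A,full_matrices=False)[2][0]
        print(n,nm,m.sum(),'mean',q.mean(0).round(4),'rect',np.round(r[0]),np.round(r[1]),round(r[2],1),'pca',round(np.degrees(np.arctan2(ev[1],ev[0])),1))
    cad=reg(.42,.62,-.46,-.26)
    m=cad&(Z>.065)&(Z<.085); rect('ridge',m)
    m=cad&(Z>.017)&(Z<.0235)&(h>10)&(h<28)&(s>70); rect('cadwall',m)
    m=reg(.4,.7,-.19,.19)&(Z>.03)&(Z<.05)&(h>13)&(h<26)&(s>110)&(v>120); rect('brass',m)
    m=reg(.4,.7,-.15,.15)&(Z>.03)&(Z<.056)&(h<13)&(s>150)&(v>120)
    for b in blobs(im,m,20): rect('chip',b)
    m=reg(.35,.7,-.25,.25)&(Z>.036)&(Z<.045)&(s<60); rect('marble',m)
    m=reg(.35,.78,-.25,.25)&(Z>.046)&(Z<.051)&(s>60)&(h>3); rect('rails',m)
E
```

```text
top ridge 307 mean [ 0.5311 -0.3662  0.0733] rect [ 532. -367.] [80. 21.] 15.2 pca -165.0
top cadwall 592 mean [ 0.517  -0.3312  0.0202] rect [ 529. -342.] [142. 122.] 14.3 pca -168.2
top brass 184 mean [ 0.5457 -0.0024  0.0407] rect [546.  -2.] [323.   5.] 85.1 pca 85.1
top chip 79 mean [ 0.6035 -0.0246  0.0502] rect [604. -25.] [26. 21.] 20.5 pca -165.1
top chip 65 mean [ 0.5119 -0.0852  0.0496] rect [512. -87.] [20. 25.] 0.0 pca -85.7
top marble 10343 mean [ 0.5415 -0.0023  0.0403] rect [572.  -5.] [333. 279.] 85.9 pca -95.1
top rails 682 mean [ 0.541  -0.0014  0.0486] rect [545.  -1.] [340. 222.] 85.0 pca -93.6
scene ridge 147 mean [ 0.5337 -0.3649  0.0717] rect [ 534. -367.] [83. 24.] 16.4 pca 15.1
scene cadwall 280 mean [ 0.5219 -0.3257  0.0196] rect [ 528. -341.] [147. 124.] 13.8 pca -1.2
scene brass 167 mean [0.5454 0.0108 0.0396] rect [545.  -1.] [327.  11.] 84.4 pca -94.7
scene chip 36 mean [ 0.5142 -0.0794  0.0471] rect [512. -83.] [28. 22.] 80.6 pca 110.6
scene chip 42 mean [ 0.6081 -0.0186  0.0475] rect [606. -23.] [24. 25.] 32.7 pca -8.0
scene chip 36 mean [0.5243 0.1104 0.0469] rect [521. 106.] [22. 28.] 2.4 pca 118.8
scene marble 6569 mean [0.5512 0.0055 0.0392] rect [572.  -5.] [345. 281.] 85.8 pca 85.7
scene rails 495 mean [0.5464 0.0178 0.0481] rect [543.  -1.] [343. 218.] 85.2 pca 87.3
```

```bash
cat >> h.py <<'E'
import sys
def go(x,y,z=None,yaw=None):
    """total displacement in tool axes, full-scale units, from the measured pose"""
    o=get_obs(); p=o['ee_pos']; a=np.radians(o['tcp_rot'][2])
    z=p[2] if z is None else z
    R=np.array([[np.cos(a),np.sin(a),0],[np.sin(a),-np.cos(a),0],[0,0,-1]])
    t=R.T@(np.array([x,y,z])-p)/.1
    dy=0 if yaw is None else -((yaw-o['tcp_rot'][2]+180)%360-180)/180
    print('go',t.round(3),'turn',round(dy,4),'| at',p.round(4),o['tcp_rot'].round(2),'open',round(o['opening'],4),'t',round(o['time'],1),'F',np.round(o['wrist_force'],1))
S0=np.array([.545,-.0015]); SY=np.radians(-5)
def shelf(sx,sy): return S0+np.array([np.cos(SY)*sx-np.sin(SY)*sy, np.sin(SY)*sx+np.cos(SY)*sy])
E
python3 - <<'E'
from h import *
import workcell
print([ (k,getattr(workcell,k)) for k in dir(workcell) if 'tip' in k.lower()], [k for k in dir(workcell) if k[0]!='_'])
go(.532,-.367,.15,195)
E
```

```text
[('tip_extent', 0.022)] ['PlanningError', 'camera', 'camera_info', 'get_obs', 'job_done', 'tip_extent']
go [-6.016 -7.861  1.031] turn -0.1565 | at [0.1253 0.5355 0.2531] [-179.98   -0.    166.83] open 0.0854 t 0.3 F [ 0.1  0.3 -0.3]
```

servo_tool(
  rows=[
    {"offset":[-0.75,-0.98,0],"yaw":0,"claw":0},
    {"offset":[-0.75,-0.98,0],"yaw":0,"claw":0},
  ],
)

```text
time: 0.6
ee_pos: [0.1762, 0.4218, 0.2527]
tcp_rot: [-179.9, 0.0, 166.9]
wrist_force: [0.6, -0.3, -0.0]
opening: 0.0851
grasp_force: 0.0
```

servo_tool(
  rows=[
    {"offset":[-0.75,-0.98,0],"yaw":0,"claw":0},
    {"offset":[-0.75,-0.98,0],"yaw":0,"claw":0},
  ],
)

```text
time: 0.85
ee_pos: [0.227, 0.3087, 0.2533]
tcp_rot: [180.0, 0.0, 166.9]
wrist_force: [1.0, -0.6, -0.2]
opening: 0.0853
grasp_force: 0.0
```

servo_tool(
  rows=[
    {"offset":[-0.75,-0.98,0],"yaw":0,"claw":0},
    {"offset":[-0.75,-0.98,0],"yaw":0,"claw":0},
  ],
)

```text
time: 1.1
ee_pos: [0.2777, 0.1963, 0.2535]
tcp_rot: [180.0, 0.1, 166.9]
wrist_force: [2.0, 0.5, -0.6]
opening: 0.0852
grasp_force: 0.0
```

servo_tool(
  rows=[
    {"offset":[-0.75,-0.98,0],"yaw":0,"claw":0},
    {"offset":[-0.75,-0.98,0],"yaw":0,"claw":0},
  ],
)

```text
time: 1.35
ee_pos: [0.3285, 0.0836, 0.2536]
tcp_rot: [180.0, 0.1, 166.8]
wrist_force: [2.2, 1.3, -0.4]
opening: 0.0855
grasp_force: 0.0
```

servo_tool(
  rows=[
    {"offset":[-0.75,-0.98,0],"yaw":0,"claw":0},
    {"offset":[-0.75,-0.98,0],"yaw":0,"claw":0},
  ],
)

```text
time: 1.6
ee_pos: [0.3792, -0.0292, 0.2536]
tcp_rot: [180.0, 0.1, 166.8]
wrist_force: [1.6, 0.8, 0.4]
opening: 0.0854
grasp_force: 0.0
```

servo_tool(
  rows=[
    {"offset":[-0.75,-0.98,0],"yaw":0,"claw":0},
    {"offset":[-0.75,-0.98,0],"yaw":0,"claw":0},
  ],
)

```text
time: 1.85
ee_pos: [0.4299, -0.1418, 0.2535]
tcp_rot: [180.0, 0.0, 166.8]
wrist_force: [0.8, 0.8, -0.1]
opening: 0.0856
grasp_force: 0.0
```

servo_tool(
  rows=[
    {"offset":[-0.75,-0.98,0],"yaw":-0.08,"claw":0.5},
    {"offset":[-0.75,-0.98,0],"yaw":-0.156,"claw":0.5},
    {"offset":[-0.75,-0.98,0],"yaw":-0.156,"claw":0.5},
    {"offset":[-0.75,-0.98,0],"yaw":-0.156,"claw":0.5},
  ],
)

```text
time: 2.35
ee_pos: [0.4801, -0.2525, 0.2527]
tcp_rot: [179.9, -0.1, -165.2]
wrist_force: [-0.8, 0.4, 0.1]
opening: 0.0424
grasp_force: 0.0
```

```bash
python3 -c "
from h import *
go(.5325,-.367,.13,195)"
```

```text
go [-0.214 -1.241  1.227] turn -0.0011 | at [ 0.4801 -0.2525  0.2527] [ 1.7995e+02 -5.0000e-02 -1.6519e+02] open 0.0424 t 2.4 F [-0.8  0.4  0.1]
```

servo_tool(
  rows=[
    {"offset":[-0.1,-0.62,0.5],"yaw":0,"claw":0.5},
    {"offset":[-0.1,-0.62,0.61],"yaw":0,"claw":0.5},
    {"offset":[-0.1,-0.62,0.61],"yaw":0,"claw":0.5},
  ],
)

```text
time: 2.72
ee_pos: [0.5052, -0.3088, 0.1908]
tcp_rot: [179.9, -0.1, -165.2]
wrist_force: [0.4, 0.0, -0.0]
opening: 0.0428
grasp_force: 0.0
```

servo_tool(
  rows=[
    {"offset":[-0.11,-0.62,0.5],"yaw":0,"claw":0.5},
    {"offset":[-0.11,-0.62,0.61],"yaw":0,"claw":0.5},
    {"offset":[-0.11,-0.62,0.61],"yaw":0,"claw":0.5},
    {"offset":[-0.11,-0.62,0.61],"yaw":0,"claw":0.5},
  ],
)

```text
time: 3.22
ee_pos: [0.5326, -0.3656, 0.1335]
tcp_rot: [-179.9, 0.1, -165.1]
wrist_force: [-0.6, 0.3, 0.2]
opening: 0.0426
grasp_force: 0.0
```

```bash
python3 -c "
from h import *
go(.5325,-.367,.063,195)
for n in('top','scene'):
    im,d=snap(n);P=pts(n,d);H=hsv(im)
    m=(abs(P[...,0]-.53)<.1)&(abs(P[...,1]+.37)<.08)&(H[...,0]>108)&(H[...,0]<128)&(H[...,1]>150)&(P[...,2]>.03)&(P[...,2]<.08); print(n,m.sum(),np.median(P[m],0),np.ptp(P[m],0))
    cv2.imwrite('pics/grip_%s.png'%n,cv2.resize(im[120:280,380:540] if n=='top' else im[60:220,110:270],None,fx=3,fy=3)[...,::-1])
"
```

```text
go [ 0.005 -0.013  0.705] turn -0.0004 | at [ 0.5326 -0.3656  0.1335] [-1.7993e+02  7.0000e-02 -1.6508e+02] open 0.0426 t 3.2 F [-0.6  0.3  0.2]
top 104 [ 0.51321749 -0.37322095  0.07419712] [0.07428563 0.03021828 0.01143077]
scene 255 [ 0.53829893 -0.35878258  0.05468302] [0.07636078 0.04371752 0.04551064]
```

View pics/grip_scene.png

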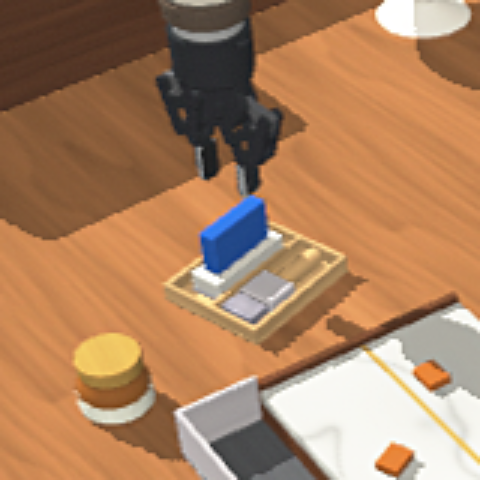

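The scene crop shows the open fingers, at about (205,175) and (250,190) in the crop, straddling the blue ridge. I descend and grip.

servo_tool(
  rows=[
    {"offset":[0,-0.01,0.4],"yaw":0,"claw":0.5},
    {"offset":[0,-0.01,0.7],"yaw":0,"claw":0.5},
    {"offset":[0,-0.01,0.7],"yaw":0,"claw":0.5},
    {"offset":[0,-0.01,0.7],"yaw":0,"claw":1},
    {"offset":[0,-0.01,0.7],"yaw":0,"claw":1},
    {"offset":[0,-0.01,0.7],"yaw":0,"claw":1},
    {"offset":[0,-0.01,0.7],"yaw":0,"claw":1},
  ],
  squeeze=80,
)

```text
time: 4.2
ee_pos: [0.5336, -0.3679, 0.0637]
tcp_rot: [-179.9, 0.1, -165.1]
wrist_force: [-0.2, 1.1, 7.6]
opening: 0.019
grasp_force: 79.5
```

```bash
python3 -c "
from h import *
go(.5325,-.367,.063,195)
im,d=snap('scene');P=pts('scene',d)
m=(abs(P[...,0]-.53)<.1)&(abs(P[...,1]+.37)<.08)&(hsv(im)[...,2]<70)&(P[...,2]>.026)
print('dark zmin',np.sort(P[m][:,2])[:20].round(3))
"
```

```text
go [0.008 0.012 0.007] turn -0.0005 | at [ 0.5336 -0.3679  0.0637] [-1.7986e+02  1.4000e-01 -1.6508e+02] open 0.019 t 4.2 F [-0.2  1.1  7.6]
dark zmin [0.046 0.049 0.052 0.052 0.052 0.053 0.054 0.054 0.057 0.057 0.057 0.058
 0.06  0.061 0.061 0.064 0.064 0.066 0.066 0.067]
```

servo_tool(
  rows=[
    {"offset":[0,0,-0.1],"yaw":0,"claw":1},
    {"offset":[0,0,-0.5],"yaw":0,"claw":1},
    {"offset":[0,0,-0.95],"yaw":0,"claw":1},
    {"offset":[0,0,-0.95],"yaw":0,"claw":1},
    {"offset":[0,0,-0.95],"yaw":0,"claw":1},
  ],
)

```text
time: 4.88
ee_pos: [0.5326, -0.3674, 0.156]
tcp_rot: [180.0, -0.0, -165.1]
wrist_force: [-0.3, -0.4, -2.2]
opening: 0.0189
grasp_force: 78.5
```

```bash
python3 -c "
from h import *
x,y=shelf(-.088,-.1); print(x,y)
go(x,y,.16,-95)
im,d=snap('scene');P=pts('scene',d);H=hsv(im)
m=(abs(P[...,0]-.53)<.1)&(abs(P[...,1]+.37)<.08)&(P[...,2]>.06)&(P[...,2]<.2)
b=m&(H[...,0]>108)&(H[...,0]<128)&(H[...,1]>150); w=m&(H[...,1]<50)&(H[...,2]>140)&(P[...,2]<.13)
print('blue',P[b].min(0),P[b].max(0),'white',P[w].min(0),P[w].max(0))
"
```

```text
0.4486192922931606 -0.09344976444738065
go [ 0.107  2.863 -0.04 ] turn -0.3894 | at [ 0.5326 -0.3674  0.156 ] [ 1.7999e+02 -1.0000e-02 -1.6509e+02] open 0.0189 t 4.9 F [-0.3 -0.4 -2.2]
blue [ 0.4927504  -0.37859064  0.12030117] [ 0.57185833 -0.32442091  0.19200967] white [ 0.4771698  -0.37603751  0.09686954] [ 0.58471728 -0.33423175  0.1233155 ]
```

servo_tool(
  rows=[
    {"offset":[0.03,0.5,0],"yaw":0,"claw":1},
    {"offset":[0.03,0.95,0],"yaw":0,"claw":1},
    {"offset":[0.03,0.95,0],"yaw":0,"claw":1},
  ],
)

```text
time: 5.3
ee_pos: [0.5042, -0.2738, 0.1552]
tcp_rot: [179.9, -0.1, -165.0]
wrist_force: [0.1, -0.8, -1.5]
opening: 0.0188
grasp_force: 79.0
```

servo_tool(
  rows=[
    {"offset":[0.03,0.5,0],"yaw":0,"claw":1},
    {"offset":[0.03,0.95,0],"yaw":0,"claw":1},
    {"offset":[0.03,0.95,0],"yaw":0,"claw":1},
  ],
)

```text
time: 5.68
ee_pos: [0.4773, -0.1836, 0.1556]
tcp_rot: [179.9, -0.1, -165.0]
wrist_force: [0.4, -0.5, -1.3]
opening: 0.0187
grasp_force: 79.5
```

servo_tool(
  rows=[
    {"offset":[0.03,0.5,0],"yaw":-0.05,"claw":1},
    {"offset":[0.04,0.95,0],"yaw":-0.1,"claw":1},
    {"offset":[0.04,0.96,0],"yaw":-0.15,"claw":1},
    {"offset":[0.04,0.96,0],"yaw":-0.2,"claw":1},
    {"offset":[0.04,0.96,0],"yaw":-0.25,"claw":1},
    {"offset":[0.04,0.96,0],"yaw":-0.3,"claw":1},
    {"offset":[0.04,0.96,0],"yaw":-0.35,"claw":1},
    {"offset":[0.04,0.96,0],"yaw":-0.389,"claw":1},
    {"offset":[0.04,0.96,0],"yaw":-0.389,"claw":1},
    {"offset":[0.04,0.96,0],"yaw":-0.389,"claw":1},
  ],
)

```text
time: 6.92
ee_pos: [0.4495, -0.094, 0.1559]
tcp_rot: [180.0, -0.0, -95.2]
wrist_force: [0.2, 0.8, -1.4]
opening: 0.0188
grasp_force: 81.5
```

```bash
cat >> h.py <<'E'
def scrap():
    im,d=snap('scene');P=pts('scene',d);H=hsv(im); p=get_obs()['ee_pos']
    m=(np.abs(P-p)[...,:2].max(-1)<.08)&(P[...,2]<p[2]+.06)&(P[...,2]>p[2]-.075)
    b=m&(H[...,0]>108)&(H[...,0]<128)&(H[...,1]>150)&(P[...,2]<p[2]+.03)
    print('blue z rel TCP',(np.percentile(P[b][:,2],[1,99])-p[2]).round(4),'x,y rel',(P[b].min(0)-p)[:2].round(3),(P[b].max(0)-p)[:2].round(3))
E
python3 -c "
from h import *
x,y=shelf(-.088,-.1)
go(x,y,.101,-95);scrap()
"
```

```text
go [-0.005  0.009  0.549] turn -0.0014 | at [ 0.4495 -0.094   0.1559] [179.96  -0.   -95.25] open 0.0188 t 6.9 F [ 0.2  0.8 -1.4]
blue z rel TCP [-0.0351  0.0249] x,y rel [-0.01 -0.04] [0.015 0.041]
```

servo_tool(
  rows=[
    {"offset":[0,0,0.3],"yaw":0,"claw":1},
    {"offset":[0,0,0.5],"yaw":0,"claw":1},
    {"offset":[0,0,0.55],"yaw":0,"claw":1},
    {"offset":[0,0,0.55],"yaw":0,"claw":1},
  ],
)

```text
time: 7.48
ee_pos: [0.4495, -0.0937, 0.1016]
tcp_rot: [-180.0, -0.0, -95.1]
wrist_force: [-0.1, -0.3, 0.3]
opening: 0.019
grasp_force: 81.9
```

```bash
python3 -c "
from h import *
x,y=shelf(-.088,-.1)
go(x,y,.101,-95);scrap()
"
```

```text
go [-0.001  0.009  0.006] turn -0.0006 | at [ 0.4495 -0.0937  0.1016] [-180.    -0.   -95.1] open 0.019 t 7.5 F [-0.1 -0.3  0.3]
blue z rel TCP [-0.0348  0.0151] x,y rel [-0.01 -0.04] [0.023 0.042]
```

servo_tool(
  rows=[
    {"offset":[0,-0.2,0],"yaw":0,"claw":1},
    {"offset":[0,-0.4,0],"yaw":0,"claw":1},
    {"offset":[0,-0.6,0],"yaw":0,"claw":1},
    {"offset":[0,-0.8,0],"yaw":0,"claw":1},
    {"offset":[0,-1.0,0],"yaw":0,"claw":1},
  ],
)

```text
time: 8.15
ee_pos: [0.5502, -0.1026, 0.1024]
tcp_rot: [-179.9, -0.0, -95.1]
wrist_force: [0.3, -0.4, -1.7]
opening: 0.0193
grasp_force: 81.9
```

servo_tool(
  rows=[
    {"offset":[0,-0.2,0],"yaw":0,"claw":1},
    {"offset":[0,-0.4,0],"yaw":0,"claw":1},
    {"offset":[0,-0.6,0],"yaw":0,"claw":1},
    {"offset":[0,-0.8,0],"yaw":0,"claw":1},
    {"offset":[0,-1.0,0],"yaw":0,"claw":1},
    {"offset":[0,-1.0,0],"yaw":0,"claw":1},
    {"offset":[0,-1.0,0],"yaw":0,"claw":1},
  ],
)

```text
time: 9.02
ee_pos: [0.6483, -0.1112, 0.1016]
tcp_rot: [180.0, -0.0, -95.1]
wrist_force: [-0.2, 0.2, -1.1]
opening: 0.0189
grasp_force: 81.7
```

```bash
cat >> h.py <<'E'
def chips():
    for n in('scene','top'):
        im,d=snap(n);P=pts(n,d);H=hsv(im);X,Y,Z=np.moveaxis(P,-1,0)
        m=(H[...,0]<14)&(H[...,1]>150)&(H[...,2]>60)&(Z>-.01)&(Z<.06)
        q=P[...,:2]-S0; sx=q@[np.cos(SY),np.sin(SY)]; sy=q@[-np.sin(SY),np.cos(SY)]
        m&=(sx>-.105)&(sx<.18)&(abs(sy)<.158)
        print(n,[(int(b.sum()),'s',sx[b].mean().round(3),sy[b].mean().round(3),'z',np.percentile(Z[b],90).round(3)) for b in blobs(im,m,12)])
E
python3 -c "
from h import *
x,y=shelf(-.088,-.017)
go(x,y,.101,-95);scrap();chips()
"
```

```text
go [-0.831  2.006  0.006] turn -0.0004 | at [ 0.6483 -0.1112  0.1016] [179.99  -0.   -95.07] open 0.0189 t 9.0 F [-0.2  0.2 -1.1]
blue z rel TCP [-0.033   0.0243] x,y rel [-0.01  -0.041] [0.036 0.042]
scene [(83, 's', np.float64(0.063), np.float64(-0.015), 'z', np.float64(0.051)), (87, 's', np.float64(0.152), np.float64(-0.085), 'z', np.float64(0.015)), (132, 's', np.float64(0.108), np.float64(0.036), 'z', np.float64(0.018)), (87, 's', np.float64(-0.033), np.float64(0.106), 'z', np.float64(0.051))]
top [(75, 's', np.float64(0.061), np.float64(-0.018), 'z', np.float64(0.053)), (88, 's', np.float64(-0.035), np.float64(0.104), 'z', np.float64(0.053))]
```

servo_tool(
  rows=[
    {"offset":[0,0,-0.3],"yaw":0,"claw":1},
    {"offset":[0,0.5,-0.3],"yaw":0,"claw":1},
    {"offset":[0,1.0,-0.3],"yaw":0,"claw":1},
  ],
)

```text
time: 9.55
ee_pos: [0.5478, -0.1023, 0.1314]
tcp_rot: [-180.0, -0.0, -95.1]
wrist_force: [-0.3, -0.5, -0.5]
opening: 0.0191
grasp_force: 81.9
```

servo_tool(
  rows=[
    {"offset":[0,0.5,0],"yaw":0,"claw":1},
    {"offset":[0,1.0,0],"yaw":0,"claw":1},
    {"offset":[-0.5,1.0,0],"yaw":0,"claw":1},
    {"offset":[-0.83,1.0,0],"yaw":0,"claw":1},
    {"offset":[-0.83,1.0,0.2],"yaw":0,"claw":1},
    {"offset":[-0.83,1.0,0.305],"yaw":0,"claw":1},
    {"offset":[-0.83,1.0,0.305],"yaw":0,"claw":1},
  ],
)

```text
time: 10.42
ee_pos: [0.4564, -0.0112, 0.1006]
tcp_rot: [180.0, -0.0, -95.1]
wrist_force: [-0.5, 0.2, -0.9]
opening: 0.0188
grasp_force: 81.8
```

servo_tool(
  rows=[
    {"offset":[0,-0.2,0],"yaw":0,"claw":1},
    {"offset":[0,-0.4,0],"yaw":0,"claw":1},
    {"offset":[0,-0.6,0],"yaw":0,"claw":1},
    {"offset":[0,-0.8,0],"yaw":0,"claw":1},
    {"offset":[0,-1.0,0],"yaw":0,"claw":1},
  ],
)

```text
time: 11.05
ee_pos: [0.5569, -0.0204, 0.1011]
tcp_rot: [180.0, 0.0, -95.1]
wrist_force: [0.1, 0.2, -2.4]
opening: 0.0186
grasp_force: 81.8
```

servo_tool(
  rows=[
    {"offset":[0,-0.2,0],"yaw":0,"claw":1},
    {"offset":[0,-0.4,0],"yaw":0,"claw":1},
    {"offset":[0,-0.6,0],"yaw":0,"claw":1},
    {"offset":[0,-0.8,0],"yaw":0,"claw":1},
    {"offset":[0,-1.0,0],"yaw":0,"claw":1},
    {"offset":[0,-1.0,0],"yaw":0,"claw":1},
    {"offset":[0,-1.0,0],"yaw":0,"claw":1},
  ],
)

```text
time: 11.92
ee_pos: [0.6553, -0.0289, 0.1007]
tcp_rot: [180.0, -0.0, -95.1]
wrist_force: [-0.5, 0.2, -2.3]
opening: 0.0186
grasp_force: 81.7
```

```bash
python3 -c "
from h import *
x,y=shelf(-.088,.106)
go(x,y,.101,-95);scrap();chips()
"
```

```text
go [-1.233  2.005 -0.003] turn -0.0005 | at [ 0.6553 -0.0289  0.1007] [179.95  -0.   -95.09] open 0.0186 t 11.9 F [-0.5  0.2 -2.3]
blue z rel TCP [-0.0314  0.0256] x,y rel [-0.01  -0.014] [0.022 0.042]
scene [(88, 's', np.float64(0.152), np.float64(-0.085), 'z', np.float64(0.015)), (88, 's', np.float64(-0.033), np.float64(0.106), 'z', np.float64(0.051)), (18, 's', np.float64(0.131), np.float64(-0.017), 'z', np.float64(0.017)), (46, 's', np.float64(0.108), np.float64(0.057), 'z', np.float64(0.017)), (19, 's', np.float64(0.108), np.float64(0.12), 'z', np.float64(0.02))]
top [(88, 's', np.float64(-0.035), np.float64(0.104), 'z', np.float64(0.053))]
```

servo_tool(
  rows=[
    {"offset":[0,0,-0.3],"yaw":0,"claw":1},
    {"offset":[0,0.5,-0.3],"yaw":0,"claw":1},
    {"offset":[0,1.0,-0.3],"yaw":0,"claw":1},
  ],
)

```text
time: 12.45
ee_pos: [0.5551, -0.0197, 0.1309]
tcp_rot: [-180.0, 0.0, -95.1]
wrist_force: [-0.5, 0.0, -0.8]
opening: 0.019
grasp_force: 81.9
```

servo_tool(
  rows=[
    {"offset":[0,0.5,0],"yaw":0,"claw":1},
    {"offset":[0,1.0,0],"yaw":0,"claw":1},
    {"offset":[-0.5,1.0,0],"yaw":0,"claw":1},
    {"offset":[-1.0,1.0,0],"yaw":0,"claw":1},
  ],
)

```text
time: 12.95
ee_pos: [0.4649, 0.0894, 0.1317]
tcp_rot: [-179.9, 0.0, -95.2]
wrist_force: [0.9, -1.1, -2.3]
opening: 0.0191
grasp_force: 81.8
```

servo_tool(
  rows=[
    {"offset":[-0.2,0,0],"yaw":0,"claw":1},
    {"offset":[-0.2,0,0.2],"yaw":0,"claw":1},
    {"offset":[-0.2,0,0.3],"yaw":0,"claw":1},
    {"offset":[-0.2,0,0.3],"yaw":0,"claw":1},
  ],
)

```text
time: 13.45
ee_pos: [0.467, 0.1083, 0.1007]
tcp_rot: [180.0, -0.0, -95.1]
wrist_force: [-0.2, -0.4, -1.4]
opening: 0.0188
grasp_force: 81.8
```

servo_tool(
  rows=[
    {"offset":[0,-0.2,0],"yaw":0,"claw":1},
    {"offset":[0,-0.4,0],"yaw":0,"claw":1},
    {"offset":[0,-0.6,0],"yaw":0,"claw":1},
    {"offset":[0,-0.8,0],"yaw":0,"claw":1},
    {"offset":[0,-1.0,0],"yaw":0,"claw":1},
  ],
)

```text
time: 14.08
ee_pos: [0.5675, 0.0992, 0.1012]
tcp_rot: [-180.0, 0.0, -95.1]
wrist_force: [0.1, 0.3, -0.8]
opening: 0.0189
grasp_force: 81.8
```

servo_tool(
  rows=[
    {"offset":[0,-0.2,0],"yaw":0,"claw":1},
    {"offset":[0,-0.4,0],"yaw":0,"claw":1},
    {"offset":[0,-0.6,0],"yaw":0,"claw":1},
    {"offset":[0,-0.8,0],"yaw":0,"claw":1},
    {"offset":[0,-1.0,0],"yaw":0,"claw":1},
    {"offset":[0,-1.0,0],"yaw":0,"claw":1},
    {"offset":[0,-1.0,0],"yaw":0,"claw":1},
  ],
)

```text
time: 14.95
ee_pos: [0.666, 0.0907, 0.1008]
tcp_rot: [180.0, -0.0, -95.1]
wrist_force: [-0.3, -0.7, -1.5]
opening: 0.019
grasp_force: 81.6
```

```bash
python3 -c "
from h import *
go(.5325,-.367,.16,-165);scrap();chips()
im,d=snap('top','top_w.png');im,d=snap('scene','scene_w.png')
"
```

```text
go [ 4.677  0.923 -0.592] turn 0.3884 | at [0.666  0.0907 0.1008] [179.96  -0.   -95.09] open 0.019 t 14.9 F [-0.3 -0.7 -1.5]
blue z rel TCP [-0.0314  0.0259] x,y rel [-0.032 -0.038] [0.014 0.041]
scene [(117, 's', np.float64(0.114), np.float64(-0.064), 'z', np.float64(0.02)), (93, 's', np.float64(0.152), np.float64(-0.085), 'z', np.float64(0.015)), (116, 's', np.float64(0.155), np.float64(0.104), 'z', np.float64(0.015))]
top [(90, 's', np.float64(0.151), np.float64(-0.087), 'z', np.float64(0.017)), (45, 's', np.float64(0.129), np.float64(-0.028), 'z', np.float64(0.024))]
```

View pics/scene_w.png

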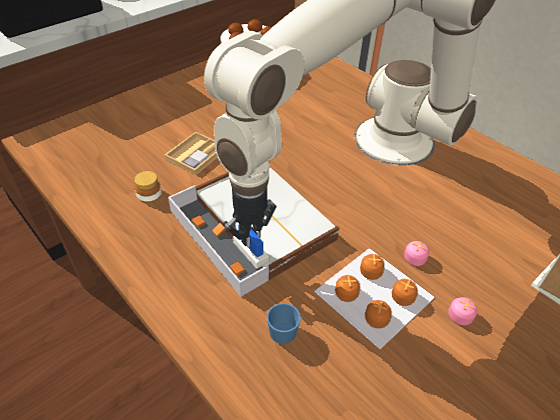

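The scene shows all three chips in the trough at (198,221), (219,229) and (237,268), and the marble is clear. I'm returning the scraper now.

servo_tool(
  rows=[
    {"offset":[0,0,-0.4],"yaw":0,"claw":1},
    {"offset":[0,0.1,-0.7],"yaw":0,"claw":1},
    {"offset":[0.5,0.18,-0.7],"yaw":0,"claw":1},
    {"offset":[0.93,0.18,-0.7],"yaw":0,"claw":1},
  ],
)

```text
time: 15.7
ee_pos: [0.6399, -0.0008, 0.1717]
tcp_rot: [-179.9, -0.0, -95.0]
wrist_force: [0.5, -0.2, -2.2]
opening: 0.0191
grasp_force: 82.0
```

servo_tool(
  rows=[
    {"offset":[0.5,0.1,0],"yaw":0,"claw":1},
    {"offset":[0.93,0.18,0],"yaw":0,"claw":1},
  ],
)

```text
time: 15.95
ee_pos: [0.6135, -0.0926, 0.1711]
tcp_rot: [-180.0, -0.0, -95.1]
wrist_force: [0.1, -0.4, -1.0]
opening: 0.0191
grasp_force: 81.9
```

servo_tool(
  rows=[
    {"offset":[0.5,0.1,0],"yaw":0,"claw":1},
    {"offset":[0.93,0.18,0],"yaw":0,"claw":1},
  ],
)

```text
time: 16.2
ee_pos: [0.5873, -0.1837, 0.1711]
tcp_rot: [-180.0, -0.0, -95.1]
wrist_force: [-0.3, 0.4, -2.0]
opening: 0.0186
grasp_force: 81.9
```

servo_tool(
  rows=[
    {"offset":[0.5,0.1,0],"yaw":0,"claw":1},
    {"offset":[0.93,0.18,0],"yaw":0,"claw":1},
  ],
)

```text
time: 16.45
ee_pos: [0.5611, -0.2747, 0.1711]
tcp_rot: [-180.0, -0.0, -95.1]
wrist_force: [-0.8, 0.1, -1.7]
opening: 0.0189
grasp_force: 81.9
```

servo_tool(
  rows=[
    {"offset":[0.5,0.1,0],"yaw":0.05,"claw":1},
    {"offset":[0.9,0.18,0],"yaw":0.1,"claw":1},
    {"offset":[0.95,0.2,0],"yaw":0.15,"claw":1},
    {"offset":[0.95,0.2,0],"yaw":0.2,"claw":1},
    {"offset":[0.95,0.2,0],"yaw":0.25,"claw":1},
    {"offset":[0.95,0.2,0],"yaw":0.3,"claw":1},
    {"offset":[0.95,0.2,0],"yaw":0.35,"claw":1},
    {"offset":[0.95,0.2,0],"yaw":0.388,"claw":1},
    {"offset":[0.95,0.2,0],"yaw":0.388,"claw":1},
    {"offset":[0.95,0.2,0],"yaw":0.388,"claw":1},
  ],
)

```text
time: 17.7
ee_pos: [0.5336, -0.366, 0.1709]
tcp_rot: [-180.0, 0.0, -164.8]
wrist_force: [-0.2, -0.3, -0.6]
opening: 0.019
grasp_force: 81.8
```

```bash
python3 -c "
from h import *
go(.5335,-.368,.064,-165);scrap();chips()
for n in('top','scene'):
    im,d=snap(n);P=pts(n,d);H=hsv(im);X,Y,Z=np.moveaxis(P,-1,0)
    p=get_obs()['ee_pos']
    m=(np.abs(P-p)[...,:2].max(-1)<.075)&(Z>.09)&(Z<.20)&(H[...,0]>108)&(H[...,0]<128)&(H[...,1]>150)
    q=P[m][:,:2].astype(np.float32)*1000; print(n,m.sum(),cv2.minAreaRect(q))
"
```

```text
go [ 0.007 -0.019  1.069] turn 0.0014 | at [ 0.5336 -0.366   0.1709] [-1.8000e+02  1.0000e-02 -1.6475e+02] open 0.019 t 17.7 F [-0.2 -0.3 -0.6]
blue z rel TCP [-0.0354  0.0108] x,y rel [-0.041 -0.01 ] [0.038 0.04 ]
scene [(218, 's', np.float64(0.111), np.float64(-0.005), 'z', np.float64(0.02)), (94, 's', np.float64(0.152), np.float64(-0.085), 'z', np.float64(0.015)), (117, 's', np.float64(0.155), np.float64(0.104), 'z', np.float64(0.015))]
top [(95, 's', np.float64(0.155), np.float64(0.102), 'z', np.float64(0.016)), (92, 's', np.float64(0.151), np.float64(-0.087), 'z', np.float64(0.017)), (55, 's', np.float64(0.129), np.float64(-0.026), 'z', np.float64(0.025))]
top 138 ((531.8394165039062, -365.5390625), (75.87106323242188, 17.76896858215332), 15.294340133666992)
scene 199 ((535.9478759765625, -356.6294860839844), (44.52571105957031, 71.58649444580078), 72.39796447753906)
```

servo_tool(
  rows=[
    {"offset":[0,-0.02,0.4],"yaw":0,"claw":1},
    {"offset":[0,-0.02,0.8],"yaw":0,"claw":1},
    {"offset":[0,-0.02,0.95],"yaw":0,"claw":1},
    {"offset":[0,-0.02,0.95],"yaw":0,"claw":1},
  ],
)

```text
time: 18.45
ee_pos: [0.5339, -0.3678, 0.0754]
tcp_rot: [179.9, -0.1, -164.9]
wrist_force: [-0.3, -0.0, -1.6]
opening: 0.019
grasp_force: 81.8
```

servo_tool(
  rows=[
    {"offset":[0,0,0.06],"yaw":0,"claw":1},
    {"offset":[0,0,0.11],"yaw":0,"claw":1},
    {"offset":[0,0,0.12],"yaw":0,"claw":1},
    {"offset":[0,0,0.12],"yaw":0,"claw":1},
  ],
)

```text
time: 18.95
ee_pos: [0.5342, -0.3681, 0.064]
tcp_rot: [-180.0, 0.0, -164.9]
wrist_force: [0.9, -0.1, -0.7]
opening: 0.0191
grasp_force: 81.8
```

servo_tool(
  rows=[
    {"offset":[0,0,0.005],"yaw":0,"claw":0.5},
    {"offset":[0,0,0.005],"yaw":0,"claw":0.5},
    {"offset":[0,0,0.005],"yaw":0,"claw":0.5},
    {"offset":[0,0,-0.3],"yaw":0,"claw":0.5},
    {"offset":[0,0,-0.8],"yaw":0,"claw":0.5},
    {"offset":[0,0,-0.8],"yaw":0,"claw":0},
  ],
)

```text
time: 19.7
ee_pos: [0.5357, -0.3691, 0.1487]
tcp_rot: [-179.7, 0.3, -164.9]
wrist_force: [0.2, -0.4, -0.2]
opening: 0.0594
grasp_force: 0.0
```

servo_tool(
  rows=[
    {"offset":[0,0.5,-0.2],"yaw":0,"claw":0},
    {"offset":[0,0.98,-0.3],"yaw":0,"claw":0},
    {"offset":[0,0.98,-0.3],"yaw":0,"claw":0},
  ],
)

```text
time: 20.08
ee_pos: [0.5085, -0.2712, 0.1748]
tcp_rot: [-180.0, 0.1, -164.8]
wrist_force: [1.1, -0.4, -0.4]
opening: 0.0856
grasp_force: 0.0
```

```bash
cat >> h.py <<'E'
def rolls():
    for n in('top','scene'):
        im,d=snap(n);P=pts(n,d);H=hsv(im);X,Y,Z=np.moveaxis(P,-1,0)
        m=(H[...,0]<28)&(H[...,1]>150)&(H[...,2]>80)&(Z>.022)&(Z<.1)&(X<.75)&(X>.2)&(abs(Y)<.48)
        for b in blobs(im,m,60):
            p=P[b]; top=p[:,2]>np.percentile(p[:,2],97)-.006
            if n=='top': print(n,int(b.sum()),'top',p[top].mean(0).round(4),'ext',(p.max(0)+p.min(0)).round(3)[:2]/2,np.ptp(p,axis=0).round(3))
            else: print(n,int(b.sum()),'top',p[top].mean(0).round(4))
E
python3 -c "
from h import *
rolls()
for n in('top','scene'):
    im,d=snap(n);P=pts(n,d);H=hsv(im);X,Y,Z=np.moveaxis(P,-1,0)
    m=(abs(X-.53)<.09)&(abs(Y+.367)<.06)&(Z>.065)&(Z<.085)
    if m.sum(): print('ridge',n,m.sum(),P[m].mean(0),cv2.minAreaRect(P[m][:,:2].astype(np.float32)*1000))
go(.464,.302,.2,None)
"
```

```text
top 541 top [ 0.7252 -0.2819  0.0631] ext [ 0.722  -0.2815] [0.056 0.064 0.041]
top 370 top [0.5537 0.3973 0.0495] ext [0.5535 0.395 ] [0.052 0.049 0.032]
top 355 top [0.5542 0.3069 0.0495] ext [0.553 0.303] [0.051 0.049 0.033]
top 392 top [0.4627 0.3986 0.0492] ext [0.4625 0.3975] [0.052 0.051 0.032]
top 367 top [0.4626 0.3029 0.0493] ext [0.463  0.2985] [0.049 0.049 0.031]
scene 394 top [ 0.7259 -0.2814  0.0611]
scene 128 top [0.5656 0.1633 0.0473]
scene 396 top [0.4651 0.3038 0.0477]
scene 430 top [0.556  0.3084 0.0478]
scene 442 top [0.4652 0.4012 0.0474]
scene 482 top [0.5563 0.3997 0.0474]
ridge scene 147 [ 0.534223   -0.3641817   0.07143395] ((533.2540893554688, -366.1296691894531), (80.96595764160156, 24.087310791015625), 17.617029190063477)
go [-1.066  5.678 -0.27 ] turn 0 | at [ 0.5087 -0.274   0.173 ] [ 1.7998e+02 -4.0000e-02 -1.6493e+02] open 0.0854 t 20.3 F [-1.6  0.2 -1.1]
```

servo_tool(
  rows=[
    {"offset":[-0.1,0.5,-0.1],"yaw":0,"claw":0.12},
    {"offset":[-0.18,0.95,-0.1],"yaw":0,"claw":0.12},
  ],
)

```text
time: 20.52
ee_pos: [0.5015, -0.177, 0.1835]
tcp_rot: [180.0, -0.0, -165.0]
wrist_force: [1.3, -0.3, -0.0]
opening: 0.0752
grasp_force: 0.0
```

servo_tool(
  rows=[
    {"offset":[-0.1,0.5,0],"yaw":0,"claw":0.12},
    {"offset":[-0.18,0.95,0],"yaw":0,"claw":0.12},
  ],
)

```text
time: 20.78
ee_pos: [0.494, -0.0799, 0.1831]
tcp_rot: [180.0, -0.0, -165.0]
wrist_force: [-0.6, -0.2, 0.1]
opening: 0.0751
grasp_force: 0.0
```

servo_tool(
  rows=[
    {"offset":[-0.1,0.5,0],"yaw":0,"claw":0.12},
    {"offset":[-0.18,0.95,0],"yaw":0,"claw":0.12},
  ],
)

```text
time: 21.02
ee_pos: [0.4867, 0.0167, 0.1832]
tcp_rot: [180.0, -0.0, -165.0]
wrist_force: [0.6, -0.3, -0.2]
opening: 0.0753
grasp_force: 0.0
```

servo_tool(
  rows=[
    {"offset":[-0.1,0.5,0],"yaw":0,"claw":0.12},
    {"offset":[-0.18,0.95,0],"yaw":0,"claw":0.12},
  ],
)

```text
time: 21.28
ee_pos: [0.4795, 0.1133, 0.1832]
tcp_rot: [-180.0, -0.0, -165.0]
wrist_force: [-0.1, -0.6, 0.3]
opening: 0.0752
grasp_force: 0.0
```

servo_tool(
  rows=[
    {"offset":[-0.1,0.5,0],"yaw":0,"claw":0.12},
    {"offset":[-0.18,0.95,0],"yaw":0,"claw":0.12},
  ],
)

```text
time: 21.52
ee_pos: [0.4723, 0.2099, 0.1831]
tcp_rot: [-180.0, -0.0, -165.0]
wrist_force: [1.4, -0.3, 0.2]
opening: 0.0754
grasp_force: 0.0
```

servo_tool(
  rows=[
    {"offset":[-0.1,0.5,0],"yaw":-0.05,"claw":0.12},
    {"offset":[-0.18,0.93,0],"yaw":-0.1,"claw":0.12},
    {"offset":[-0.18,0.93,0],"yaw":-0.15,"claw":0.12},
    {"offset":[-0.18,0.93,0],"yaw":-0.2,"claw":0.12},
    {"offset":[-0.18,0.93,0],"yaw":-0.25,"claw":0.12},
    {"offset":[-0.18,0.93,0],"yaw":-0.3,"claw":0.12},
    {"offset":[-0.18,0.93,0],"yaw":-0.35,"claw":0.12},
    {"offset":[-0.18,0.93,0],"yaw":-0.389,"claw":0.12},
    {"offset":[-0.18,0.93,0],"yaw":-0.389,"claw":0.12},
  ],
)

```text
time: 22.65
ee_pos: [0.4657, 0.3027, 0.183]
tcp_rot: [180.0, -0.0, -95.0]
wrist_force: [-0.9, 0.1, -0.4]
opening: 0.0749
grasp_force: 0.0
```

```bash
python3 -c "
from h import *
rolls()
go(.4635,.303,.036,-95)
"
```

```text
top 543 top [ 0.725  -0.2818  0.0628] ext [ 0.7225 -0.2815] [0.054 0.063 0.04 ]
top 336 top [0.555  0.3068 0.0495] ext [0.554 0.303] [0.049 0.049 0.033]
top 238 top [0.4667 0.2969 0.0486] ext [0.4645 0.2955] [0.047 0.042 0.032]
scene 403 top [ 0.726  -0.2814  0.061 ]
scene 197 top [0.5635 0.161  0.0474]
scene 395 top [0.465  0.3038 0.0478]
scene 430 top [0.5557 0.3083 0.0478]
scene 441 top [0.4644 0.4011 0.0478]
scene 479 top [0.5563 0.3993 0.0476]
go [-0.     0.02   1.472] turn -0.0005 | at [0.4655 0.3028 0.1832] [ 1.7997e+02 -3.0000e-02 -9.5090e+01] open 0.0752 t 22.8 F [ 0.5 -0.  -0.4]
```

servo_tool(
  rows=[
    {"offset":[0,0.01,0.5],"yaw":0,"claw":0.12},
    {"offset":[0,0.01,0.95],"yaw":0,"claw":0.12},
    {"offset":[0,0.01,0.95],"yaw":0,"claw":0.12},
  ],
  squeeze=45,
)

```text
time: 23.12
ee_pos: [0.4624, 0.3019, 0.0855]
tcp_rot: [179.7, -0.2, -95.0]
wrist_force: [-0.9, 0.2, -0.4]
opening: 0.0754
grasp_force: 0.0
```

servo_tool(
  rows=[
    {"offset":[0,0,0.3],"yaw":0,"claw":0.12},
    {"offset":[0,0,0.52],"yaw":0,"claw":0.12},
    {"offset":[0,0,0.52],"yaw":0,"claw":0.12},
    {"offset":[0,0,0.52],"yaw":0,"claw":1},
    {"offset":[0,0,0.52],"yaw":0,"claw":1},
    {"offset":[0,0,0.52],"yaw":0,"claw":1},
    {"offset":[0,0,0.52],"yaw":0,"claw":1},
  ],
)

```text
time: 24.0
ee_pos: [0.4652, 0.3039, 0.0394]
tcp_rot: [-179.8, 0.1, -94.9]
wrist_force: [-0.6, 0.3, 7.2]
opening: 0.0547
grasp_force: 47.9
```

servo_tool(
  rows=[
    {"offset":[0,0,-0.3],"yaw":0,"claw":1},
    {"offset":[0,0,-0.7],"yaw":0,"claw":1},
    {"offset":[0,0,-1.0],"yaw":0,"claw":1},
    {"offset":[0,0,-1.0],"yaw":0,"claw":1},
    {"offset":[0,0,-1.0],"yaw":0,"claw":1},
  ],
)

```text
time: 24.62
ee_pos: [0.464, 0.3032, 0.1367]
tcp_rot: [-180.0, 0.0, -94.9]
wrist_force: [0.6, -0.1, -1.8]
opening: 0.0547
grasp_force: 47.8
```

```bash
python3 -c "
from h import *
rolls()
x,y=shelf(0,-.096)
go(x,y,.072,-95)
"
```

```text
top 544 top [ 0.7251 -0.2818  0.0628] ext [ 0.7225 -0.281 ] [0.055 0.062 0.041]
top 297 top [0.5538 0.3035 0.0492] ext [0.5545 0.301 ] [0.049 0.044 0.032]
scene 405 top [ 0.7257 -0.2806  0.061 ]
scene 197 top [0.563  0.163  0.0474]
scene 438 top [0.5568 0.3084 0.0472]
scene 435 top [0.4655 0.401  0.0477]
scene 483 top [0.5562 0.3995 0.0476]
go [ 3.924 -1.068  0.637] turn 0.0006 | at [0.4636 0.3029 0.1357] [ 1.7993e+02 -6.0000e-02 -9.4890e+01] open 0.0549 t 24.7 F [-0.  -0.8 -0.4]
```

servo_tool(
  rows=[
    {"offset":[0.5,-0.13,0],"yaw":0,"claw":1},
    {"offset":[0.98,-0.26,0],"yaw":0,"claw":1},
  ],
)

```text
time: 24.98
ee_pos: [0.4811, 0.2023, 0.1356]
tcp_rot: [179.9, -0.1, -94.8]
wrist_force: [1.0, 0.5, -0.3]
opening: 0.0548
grasp_force: 47.8
```

servo_tool(
  rows=[
    {"offset":[0.5,-0.13,0],"yaw":0,"claw":1},
    {"offset":[0.98,-0.26,0],"yaw":0,"claw":1},
  ],
)

```text
time: 25.22
ee_pos: [0.4988, 0.1018, 0.1358]
tcp_rot: [179.9, -0.0, -94.9]
wrist_force: [0.8, 0.2, -1.2]
opening: 0.0546
grasp_force: 47.8
```

servo_tool(
  rows=[
    {"offset":[0.5,-0.13,0],"yaw":0,"claw":1},
    {"offset":[0.98,-0.26,0],"yaw":0,"claw":1},
  ],
)

```text
time: 25.48
ee_pos: [0.5163, 0.0019, 0.1359]
tcp_rot: [179.9, -0.0, -94.9]
wrist_force: [0.1, -0.2, -1.3]
opening: 0.0545
grasp_force: 47.8
```

servo_tool(
  rows=[
    {"offset":[0.5,-0.13,0],"yaw":0,"claw":1},
    {"offset":[0.98,-0.29,0],"yaw":0,"claw":1},
    {"offset":[0.98,-0.29,0],"yaw":0,"claw":1},
    {"offset":[0.98,-0.29,0.3],"yaw":0,"claw":1},
    {"offset":[0.98,-0.29,0.55],"yaw":0,"claw":1},
    {"offset":[0.98,-0.29,0.55],"yaw":0,"claw":1},
  ],
)

```text
time: 26.22
ee_pos: [0.5356, -0.0955, 0.0793]
tcp_rot: [179.7, 0.0, -94.8]
wrist_force: [0.7, 0.1, 0.4]
opening: 0.0549
grasp_force: 47.8
```

```bash
python3 -c "
from h import *
x,y=shelf(0,-.096)
go(x,y,.0755,-95)
rolls()
im,d=snap('scene');cv2.imwrite('pics/place1.png',cv2.resize(im[100:300,150:350],None,fx=3,fy=3)[...,::-1])
"
```

```text
go [ 0.015 -0.012  0.038] turn 0.0008 | at [ 0.5356 -0.0955  0.0793] [ 1.7972e+02  4.0000e-02 -9.4850e+01] open 0.0549 t 26.2 F [0.7 0.1 0.4]
top 371 top [0.5528 0.3994 0.0493] ext [0.554  0.3945] [0.052 0.049 0.032]
top 355 top [0.5549 0.3071 0.049 ] ext [0.5535 0.303 ] [0.051 0.049 0.034]
top 380 top [0.4633 0.3994 0.0492] ext [0.4625 0.397 ] [0.051 0.049 0.033]
scene 252 top [ 0.7207 -0.276   0.0604]
scene 444 top [ 0.5366 -0.0928  0.0887]
scene 423 top [0.5562 0.3075 0.0477]
scene 437 top [0.4648 0.4009 0.0474]
scene 476 top [0.5558 0.3998 0.0477]
```

View pics/place1.png

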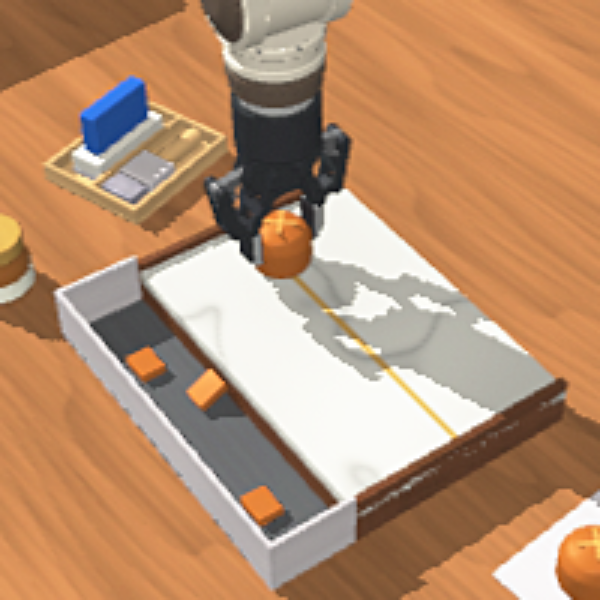

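The roll hangs upright over the brass line at crop (285,245), about 5 mm above the marble. The chips are in the trough and the scraper is in its compartment. I lower the roll and release it.

servo_tool(
  rows=[
    {"offset":[0.015,-0.01,0.03],"yaw":0,"claw":1},
    {"offset":[0.015,-0.01,0.047],"yaw":0,"claw":1},
    {"offset":[0.015,-0.01,0.047],"yaw":0,"claw":1},
    {"offset":[0.015,-0.01,0.047],"yaw":0,"claw":1},
  ],
)

```text
time: 26.88
ee_pos: [0.5382, -0.0981, 0.0772]
tcp_rot: [-180.0, 0.0, -94.9]
wrist_force: [0.8, 0.1, -1.0]
opening: 0.0544
grasp_force: 47.8
```

servo_tool(
  rows=[
    {"offset":[0,0,0],"yaw":0,"claw":0.25},
    {"offset":[0,0,0],"yaw":0,"claw":0.12},
    {"offset":[0,0,0],"yaw":0,"claw":0.12},
    {"offset":[0,0,0],"yaw":0,"claw":0.12},
    {"offset":[0,0,-0.4],"yaw":0,"claw":0.12},
    {"offset":[0,0,-0.9],"yaw":0,"claw":0.12},
    {"offset":[0,0,-1.0],"yaw":0,"claw":0.12},
    {"offset":[0,0,-1.0],"yaw":0,"claw":0.12},
  ],
)

```text
time: 27.88
ee_pos: [0.5384, -0.0981, 0.1773]
tcp_rot: [-179.9, -0.0, -94.9]
wrist_force: [0.1, 0.4, 0.1]
opening: 0.0752
grasp_force: 0.0
```

```bash
python3 -c "
from h import *
go(.555,.3075,.15,-95)
rolls()
"
```

```text
go [-4.056  0.18   0.273] turn 0.0006 | at [ 0.5384 -0.0981  0.1773] [-1.7994e+02 -1.0000e-02 -9.4880e+01] open 0.0752 t 27.9 F [0.1 0.4 0.1]
top 372 top [0.5534 0.3985 0.0487] ext [0.5535 0.395 ] [0.051 0.05  0.033]
top 358 top [0.5537 0.307  0.0493] ext [0.553 0.303] [0.05  0.049 0.033]
top 111 top [ 0.5394 -0.0897  0.0853] ext [ 0.5395 -0.0895] [0.042 0.022 0.013]
top 375 top [0.463  0.4004 0.0489] ext [0.4625 0.397 ] [0.052 0.05  0.03 ]
scene 362 top [ 0.7255 -0.2802  0.061 ]
scene 481 top [ 0.54   -0.0969  0.0834]
scene 429 top [0.5568 0.3077 0.0475]
scene 441 top [0.4647 0.401  0.0475]
scene 479 top [0.5565 0.399  0.0476]
```

servo_tool(
  rows=[
    {"offset":[-0.5,0.02,0],"yaw":0,"claw":0.12},
    {"offset":[-1.0,0.04,0],"yaw":0,"claw":0.12},
  ],
)

```text
time: 28.22
ee_pos: [0.542, 0.0026, 0.1752]
tcp_rot: [179.9, -0.0, -95.0]
wrist_force: [0.7, 1.0, 0.2]
opening: 0.075
grasp_force: 0.0
```

servo_tool(
  rows=[
    {"offset":[-0.5,0.02,0],"yaw":0,"claw":0.12},
    {"offset":[-1.0,0.04,0],"yaw":0,"claw":0.12},
  ],
)

```text
time: 28.48
ee_pos: [0.5465, 0.1033, 0.1753]
tcp_rot: [179.9, -0.0, -94.9]
wrist_force: [0.6, -0.5, -0.5]
opening: 0.0752
grasp_force: 0.0
```

servo_tool(
  rows=[
    {"offset":[-0.5,0.02,0],"yaw":0,"claw":0.12},
    {"offset":[-1.0,0.04,0],"yaw":0,"claw":0.12},
  ],
)

```text
time: 28.72
ee_pos: [0.551, 0.2033, 0.1752]
tcp_rot: [179.9, -0.1, -94.9]
wrist_force: [0.3, -0.1, 0.3]
opening: 0.0752
grasp_force: 0.0
```

servo_tool(
  rows=[
    {"offset":[-0.5,0.02,0],"yaw":0,"claw":0.12},
    {"offset":[-1.0,0.04,0],"yaw":0,"claw":0.12},
    {"offset":[-1.0,0.06,0],"yaw":0,"claw":0.12},
    {"offset":[-1.0,0.06,0],"yaw":0,"claw":0.12},
  ],
)

```text
time: 29.22
ee_pos: [0.5537, 0.3017, 0.1755]
tcp_rot: [179.9, -0.1, -94.9]
wrist_force: [-0.3, -0.4, 0.0]
opening: 0.0748
grasp_force: 0.0
```

```bash
python3 -c "
from h import *
go(.555,.307,.040,-95)
rolls()
"
```

```text
go [-0.054 -0.008  1.355] turn 0.0008 | at [0.5537 0.3017 0.1755] [ 1.7989e+02 -9.0000e-02 -9.4860e+01] open 0.0748 t 29.2 F [-0.3 -0.4  0. ]
top 541 top [ 0.7247 -0.2827  0.063 ] ext [ 0.7225 -0.2815] [0.054 0.062 0.039]
top 308 top [ 0.5365 -0.0988  0.085 ] ext [ 0.5365 -0.1065] [0.049 0.053 0.05 ]
scene 399 top [ 0.7255 -0.2813  0.0609]
scene 466 top [ 0.5389 -0.0949  0.0829]
scene 431 top [0.5564 0.3074 0.0477]
scene 446 top [0.4655 0.4012 0.0481]
scene 483 top [0.5557 0.3995 0.0475]
```

servo_tool(
  rows=[
    {"offset":[-0.05,0,0.5],"yaw":0,"claw":0.12},
    {"offset":[-0.05,0,0.9],"yaw":0,"claw":0.12},
    {"offset":[-0.05,0,0.9],"yaw":0,"claw":0.12},
  ],
)

```text
time: 29.7
ee_pos: [0.5532, 0.3049, 0.084]
tcp_rot: [179.7, -0.2, -95.0]
wrist_force: [-1.0, -0.9, -0.2]
opening: 0.0751
grasp_force: 0.0
```

servo_tool(
  rows=[
    {"offset":[0,0,0.3],"yaw":0,"claw":0.12},
    {"offset":[0,0,0.45],"yaw":0,"claw":0.12},
    {"offset":[0,0,0.45],"yaw":0,"claw":0.12},
    {"offset":[0,0,0.45],"yaw":0,"claw":1},
    {"offset":[0,0,0.45],"yaw":0,"claw":1},
    {"offset":[0,0,0.45],"yaw":0,"claw":1},
    {"offset":[0,0,0.45],"yaw":0,"claw":1},
  ],
)

```text
time: 30.58
ee_pos: [0.5555, 0.3074, 0.0441]
tcp_rot: [-179.9, 0.1, -94.9]
wrist_force: [0.4, -0.3, 6.7]
opening: 0.0544
grasp_force: 48.0
```

servo_tool(
  rows=[
    {"offset":[0,0,-0.3],"yaw":0,"claw":1},
    {"offset":[0,0,-0.7],"yaw":0,"claw":1},
    {"offset":[0,0,-1.0],"yaw":0,"claw":1},
    {"offset":[0,0,-1.0],"yaw":0,"claw":1},
    {"offset":[0,0,-1.0],"yaw":0,"claw":1},
  ],
)

```text
time: 31.2
ee_pos: [0.5546, 0.3069, 0.1416]
tcp_rot: [180.0, -0.0, -94.9]
wrist_force: [0.3, -0.1, -1.2]
opening: 0.0544
grasp_force: 47.7
```

```bash
python3 -c "
from h import *
x,y=shelf(0,-.032)
go(x,y,.079,-95)
rolls()
"
```

```text
go [ 3.401 -0.167  0.626] turn 0.0007 | at [0.5546 0.3069 0.1416] [ 1.7998e+02 -1.0000e-02 -9.4880e+01] open 0.0544 t 31.2 F [ 0.3 -0.1 -1.2]
top 546 top [ 0.725  -0.2819  0.0629] ext [ 0.7225 -0.2815] [0.055 0.063 0.042]
top 310 top [ 0.5366 -0.0989  0.0848] ext [ 0.537  -0.1055] [0.05  0.055 0.05 ]
scene 403 top [ 0.7255 -0.2815  0.0611]
scene 543 top [ 0.5386 -0.0964  0.083 ]
scene 440 top [0.4658 0.4006 0.0479]
scene 481 top [0.5571 0.3994 0.0477]
```

servo_tool(
  rows=[
    {"offset":[0.5,-0.02,0],"yaw":0,"claw":1},
    {"offset":[0.85,-0.04,0],"yaw":0,"claw":1},
  ],
)

```text
time: 31.55
ee_pos: [0.5507, 0.2206, 0.1408]
tcp_rot: [179.9, -0.1, -94.9]
wrist_force: [0.6, 0.3, 0.2]
opening: 0.0544
grasp_force: 47.7
```

servo_tool(
  rows=[
    {"offset":[0.5,-0.02,0],"yaw":0,"claw":1},
    {"offset":[0.85,-0.04,0],"yaw":0,"claw":1},
  ],
)

```text
time: 31.8
ee_pos: [0.5475, 0.1351, 0.141]
tcp_rot: [179.9, -0.0, -94.9]
wrist_force: [0.3, -0.2, -0.9]
opening: 0.0547
grasp_force: 47.7
```

servo_tool(
  rows=[
    {"offset":[0.5,-0.02,0],"yaw":0,"claw":1},
    {"offset":[0.85,-0.04,0],"yaw":0,"claw":1},
  ],
)

```text
time: 32.05
ee_pos: [0.5442, 0.05, 0.1411]
tcp_rot: [179.9, -0.0, -94.9]
wrist_force: [0.3, 0.5, 0.1]
opening: 0.0548
grasp_force: 47.7
```

servo_tool(
  rows=[
    {"offset":[0.5,-0.02,0],"yaw":0,"claw":1},
    {"offset":[0.85,-0.05,0],"yaw":0,"claw":1},
    {"offset":[0.85,-0.05,0],"yaw":0,"claw":1},
    {"offset":[0.85,-0.05,0.3],"yaw":0,"claw":1},
    {"offset":[0.85,-0.05,0.5],"yaw":0,"claw":1},
    {"offset":[0.85,-0.05,0.5],"yaw":0,"claw":1},
    {"offset":[0.85,-0.05,0.5],"yaw":0,"claw":1},
  ],
)

```text
time: 32.92
ee_pos: [0.5429, -0.0327, 0.0927]
tcp_rot: [-180.0, 0.0, -94.9]
wrist_force: [-0.1, 0.7, -0.0]
opening: 0.0545
grasp_force: 47.7
```

```bash
python3 -c "
from h import *
x,y=shelf(0,-.032)
go(x,y,.0815,-95)
rolls()
"
```

```text
go [0.007 0.006 0.112] turn 0.0008 | at [ 0.5429 -0.0327  0.0927] [-179.98    0.    -94.85] open 0.0545 t 32.9 F [-0.1  0.7 -0. ]
top 518 top [ 0.7254 -0.2816  0.0625] ext [ 0.7225 -0.283 ] [0.055 0.062 0.04 ]
top 368 top [0.554  0.3979 0.0495] ext [0.5535 0.395 ] [0.051 0.049 0.032]
top 366 top [0.463  0.4005 0.0485] ext [0.462  0.3965] [0.052 0.048 0.027]
scene 387 top [ 0.7256 -0.2809  0.0609]
scene 331 top [ 0.5435 -0.0289  0.0961]
scene 116 top [0.6029 0.1582 0.0471]
scene 438 top [0.465  0.4009 0.0474]
scene 483 top [0.5558 0.3994 0.0479]
```

servo_tool(
  rows=[
    {"offset":[0.005,0.005,0.06],"yaw":0,"claw":1},
    {"offset":[0.005,0.005,0.118],"yaw":0,"claw":1},
    {"offset":[0.005,0.005,0.118],"yaw":0,"claw":1},
    {"offset":[0.005,0.005,0.118],"yaw":0,"claw":1},
  ],
)

```text
time: 33.52
ee_pos: [0.5421, -0.0337, 0.0801]
tcp_rot: [180.0, -0.0, -94.9]
wrist_force: [-0.3, -0.2, -0.7]
opening: 0.0544
grasp_force: 47.7
```

servo_tool(
  rows=[
    {"offset":[0,0,0],"yaw":0,"claw":0.25},
    {"offset":[0,0,0],"yaw":0,"claw":0.12},
    {"offset":[0,0,0],"yaw":0,"claw":0.12},
    {"offset":[0,0,0],"yaw":0,"claw":0.12},
    {"offset":[0,0,-0.4],"yaw":0,"claw":0.12},
    {"offset":[0,0,-0.9],"yaw":0,"claw":0.12},
    {"offset":[0,0,-1.0],"yaw":0,"claw":0.12},
    {"offset":[0,0,-1.0],"yaw":0,"claw":0.12},
  ],
)

```text
time: 34.52
ee_pos: [0.5424, -0.0337, 0.1805]
tcp_rot: [-179.9, -0.0, -94.9]
wrist_force: [-0.2, -0.4, -0.9]
opening: 0.0749
grasp_force: 0.0
```

```bash
python3 -c "
from h import *
go(.5548,.3985,.18,-95)
rolls()
"
```

```text
go [-4.317  0.245  0.005] turn 0.0006 | at [ 0.5424 -0.0337  0.1805] [-179.94   -0.    -94.89] open 0.0749 t 34.5 F [-0.2 -0.4 -0.9]
top 404 top [ 0.7254 -0.2829  0.063 ] ext [ 0.7235 -0.2845] [0.053 0.057 0.037]
top 370 top [0.5539 0.3981 0.0487] ext [0.5535 0.395 ] [0.051 0.049 0.032]
top 366 top [0.4632 0.3998 0.0489] ext [0.463 0.397] [0.052 0.049 0.028]
scene 393 top [ 0.7256 -0.2813  0.061 ]
scene 819 top [ 0.5428 -0.0613  0.083 ]
scene 441 top [0.4644 0.4014 0.0478]
scene 477 top [0.5562 0.3999 0.0477]
```

servo_tool(
  rows=[
    {"offset":[-0.5,0.03,0],"yaw":0,"claw":0.12},
    {"offset":[-0.86,0.05,0],"yaw":0,"claw":0.12},
  ],
)

```text
time: 34.88
ee_pos: [0.5438, 0.0535, 0.1785]
tcp_rot: [179.9, -0.0, -94.9]
wrist_force: [1.2, 0.0, -0.0]
opening: 0.075
grasp_force: 0.0
```

servo_tool(
  rows=[
    {"offset":[-0.5,0.03,0],"yaw":0,"claw":0.12},
    {"offset":[-0.86,0.05,0],"yaw":0,"claw":0.12},
  ],
)

```text
time: 35.12
ee_pos: [0.5461, 0.1402, 0.1784]
tcp_rot: [179.9, -0.0, -94.8]
wrist_force: [0.6, -0.2, 0.8]
opening: 0.0751
grasp_force: 0.0
```

servo_tool(
  rows=[
    {"offset":[-0.5,0.03,0],"yaw":0,"claw":0.12},
    {"offset":[-0.86,0.05,0],"yaw":0,"claw":0.12},
  ],
)

```text
time: 35.38
ee_pos: [0.5484, 0.2263, 0.1783]
tcp_rot: [179.9, -0.1, -94.8]
wrist_force: [0.1, -0.0, -0.1]
opening: 0.0752
grasp_force: 0.0
```

servo_tool(
  rows=[
    {"offset":[-0.5,0.03,0],"yaw":0,"claw":0.12},
    {"offset":[-0.86,0.05,0],"yaw":0,"claw":0.12},
  ],
)

```text
time: 35.62
ee_pos: [0.5508, 0.3124, 0.1782]
tcp_rot: [179.9, -0.1, -94.8]
wrist_force: [0.6, 0.3, -0.6]
opening: 0.0752
grasp_force: 0.0
```

servo_tool(
  rows=[
    {"offset":[-0.5,0.03,0],"yaw":0,"claw":0.12},
    {"offset":[-0.86,0.05,0],"yaw":0,"claw":0.12},
    {"offset":[-0.86,0.05,0],"yaw":0,"claw":0.12},
    {"offset":[-0.86,0.05,0],"yaw":0,"claw":0.12},
  ],
)

```text
time: 36.12
ee_pos: [0.5535, 0.3964, 0.1788]
tcp_rot: [179.9, -0.1, -94.9]
wrist_force: [-0.8, 0.2, -0.2]
opening: 0.0751
grasp_force: 0.0
```

```bash
python3 -c "
from h import *
go(.5548,.3985,.04,-95)
rolls()
"
```

```text
go [-0.022 -0.011  1.388] turn 0.0007 | at [0.5535 0.3964 0.1788] [ 1.799e+02 -1.000e-01 -9.488e+01] open 0.0751 t 36.1 F [-0.8  0.2 -0.2]
top 546 top [ 0.7248 -0.2818  0.0629] ext [ 0.7225 -0.2815] [0.055 0.062 0.043]
top 238 top [0.5569 0.3929 0.049 ] ext [0.556 0.391] [0.046 0.041 0.034]
top 310 top [ 0.5414 -0.0335  0.0848] ext [ 0.541  -0.0385] [0.049 0.05  0.05 ]
top 323 top [ 0.537  -0.0981  0.0852] ext [ 0.5365 -0.105 ] [0.049 0.055 0.051]
scene 404 top [ 0.7259 -0.2813  0.061 ]
scene 891 top [ 0.5416 -0.0621  0.0835]
scene 439 top [0.4648 0.4011 0.048 ]
scene 486 top [0.5565 0.3991 0.0477]
```

servo_tool(
  rows=[
    {"offset":[-0.02,-0.01,0.5],"yaw":0,"claw":0.12},
    {"offset":[-0.02,-0.01,0.9],"yaw":0,"claw":0.12},
    {"offset":[-0.02,-0.01,0.9],"yaw":0,"claw":0.12},
  ],
)

```text
time: 36.6
ee_pos: [0.5536, 0.3967, 0.087]
tcp_rot: [179.7, -0.2, -94.9]
wrist_force: [-0.8, -0.6, 1.2]
opening: 0.0753
grasp_force: 0.0
```

servo_tool(
  rows=[
    {"offset":[0,0,0.3],"yaw":0,"claw":0.12},
    {"offset":[0,0,0.48],"yaw":0,"claw":0.12},
    {"offset":[0,0,0.48],"yaw":0,"claw":0.12},
    {"offset":[0,0,0.48],"yaw":0,"claw":1},
    {"offset":[0,0,0.48],"yaw":0,"claw":1},
    {"offset":[0,0,0.48],"yaw":0,"claw":1},
    {"offset":[0,0,0.48],"yaw":0,"claw":1},
  ],
)

```text
time: 37.48
ee_pos: [0.5558, 0.3993, 0.0443]
tcp_rot: [-179.9, 0.1, -94.9]
wrist_force: [-0.4, -0.3, 6.7]
opening: 0.0549
grasp_force: 48.3
```

servo_tool(
  rows=[
    {"offset":[0,0,-0.3],"yaw":0,"claw":1},
    {"offset":[0,0,-0.7],"yaw":0,"claw":1},
    {"offset":[0,0,-1.0],"yaw":0,"claw":1},
    {"offset":[0,0,-1.0],"yaw":0,"claw":1},
    {"offset":[0,0,-1.0],"yaw":0,"claw":1},
  ],
)

```text
time: 38.1
ee_pos: [0.5549, 0.3987, 0.1415]
tcp_rot: [180.0, -0.0, -94.9]
wrist_force: [0.5, -0.6, -1.2]
opening: 0.0547
grasp_force: 47.7
```

```bash
python3 -c "
from h import *
x,y=shelf(0,.032)
go(x,y,.0905,-95)
rolls()
"
```

```text
go [ 3.676 -0.243  0.51 ] turn 0.0006 | at [0.5549 0.3987 0.1415] [ 1.7997e+02 -3.0000e-02 -9.4880e+01] open 0.0547 t 38.1 F [ 0.5 -0.6 -1.2]
top 547 top [ 0.7256 -0.2821  0.0628] ext [ 0.7225 -0.2815] [0.055 0.062 0.039]
top 311 top [ 0.5398 -0.0345  0.0852] ext [ 0.541  -0.0385] [0.049 0.05  0.049]
top 324 top [ 0.5377 -0.0991  0.085 ] ext [ 0.5365 -0.1055] [0.049 0.055 0.052]
scene 407 top [ 0.7257 -0.2821  0.0612]
scene 883 top [ 0.542  -0.0616  0.0834]
scene 337 top [0.4638 0.4021 0.0481]
```

servo_tool(
  rows=[
    {"offset":[0.5,-0.03,0],"yaw":0,"claw":1},
    {"offset":[0.92,-0.06,0],"yaw":0,"claw":1},
  ],
)

```text
time: 38.45
ee_pos: [0.5525, 0.3053, 0.1407]
tcp_rot: [179.9, -0.1, -94.8]
wrist_force: [0.9, -1.0, -0.6]
opening: 0.0542
grasp_force: 47.7
```

servo_tool(
  rows=[
    {"offset":[0.5,-0.03,0],"yaw":0,"claw":1},
    {"offset":[0.92,-0.06,0],"yaw":0,"claw":1},
  ],
)

```text
time: 38.7
ee_pos: [0.5506, 0.2126, 0.1411]
tcp_rot: [179.9, -0.1, -94.9]
wrist_force: [0.3, -0.2, -0.7]
opening: 0.0546
grasp_force: 47.7
```

servo_tool(
  rows=[
    {"offset":[0.5,-0.03,0],"yaw":0,"claw":1},
    {"offset":[0.92,-0.06,0],"yaw":0,"claw":1},
  ],
)

```text
time: 38.95
ee_pos: [0.5487, 0.1204, 0.1412]
tcp_rot: [179.9, -0.0, -94.9]
wrist_force: [0.7, -0.5, -0.4]
opening: 0.0544
grasp_force: 47.7
```

servo_tool(
  rows=[
    {"offset":[0.5,-0.03,0],"yaw":0,"claw":1},
    {"offset":[0.92,-0.06,0],"yaw":0,"claw":1},
    {"offset":[0.92,-0.06,0],"yaw":0,"claw":1},
    {"offset":[0.92,-0.06,0.3],"yaw":0,"claw":1},
    {"offset":[0.92,-0.06,0.5],"yaw":0,"claw":1},
    {"offset":[0.92,-0.06,0.5],"yaw":0,"claw":1},
    {"offset":[0.92,-0.06,0.5],"yaw":0,"claw":1},
  ],
)

```text
time: 39.83
ee_pos: [0.5478, 0.0306, 0.0928]
tcp_rot: [-180.0, 0.0, -94.9]
wrist_force: [-0.4, -0.6, 0.0]
opening: 0.0549
grasp_force: 47.7
```

```bash
python3 -c "
from h import *
x,y=shelf(0,.032)
go(x,y,.0805,-95)
rolls()
"
```

```text
go [ 0.002 -0.     0.123] turn 0.0008 | at [0.5478 0.0306 0.0928] [-1.7998e+02  1.0000e-02 -9.4860e+01] open 0.0549 t 39.8 F [-0.4 -0.6  0. ]
top 542 top [ 0.725  -0.2821  0.0628] ext [ 0.722  -0.2815] [0.056 0.062 0.042]
top 229 top [ 0.538  -0.1028  0.0848] ext [ 0.538 -0.107] [0.047 0.035 0.021]
top 341 top [0.4624 0.3987 0.0489] ext [0.461  0.3975] [0.048 0.047 0.025]
scene 395 top [ 0.7253 -0.2811  0.0606]
scene 369 top [ 0.5396 -0.0966  0.0832]
scene 359 top [0.5488 0.035  0.096 ]
scene 432 top [0.4661 0.4012 0.0474]
```

servo_tool(
  rows=[
    {"offset":[0,0,0.06],"yaw":0,"claw":1},
    {"offset":[0,0,0.118],"yaw":0,"claw":1},
    {"offset":[0,0,0.118],"yaw":0,"claw":1},
    {"offset":[0,0,0.118],"yaw":0,"claw":1},
  ],
)

```text
time: 40.42
ee_pos: [0.5476, 0.0301, 0.0804]
tcp_rot: [180.0, -0.0, -94.9]
wrist_force: [-0.2, -0.2, 0.1]
opening: 0.0544
grasp_force: 47.7
```

servo_tool(
  rows=[
    {"offset":[0,0,0],"yaw":0,"claw":0.25},
    {"offset":[0,0,0],"yaw":0,"claw":0.12},
    {"offset":[0,0,0],"yaw":0,"claw":0.12},
    {"offset":[0,0,0],"yaw":0,"claw":0.12},
    {"offset":[0,0,-0.4],"yaw":0,"claw":0.12},
    {"offset":[0,0,-0.9],"yaw":0,"claw":0.12},
    {"offset":[0,0,-1.0],"yaw":0,"claw":0.12},
    {"offset":[0,0,-1.0],"yaw":0,"claw":0.12},
  ],
)

```text
time: 41.42
ee_pos: [0.5479, 0.0301, 0.1808]
tcp_rot: [-179.9, 0.0, -94.9]
wrist_force: [0.3, -0.6, -0.2]
opening: 0.0748
grasp_force: 0.0
```

```bash
python3 -c "
from h import *
go(.4638,.4005,.18,-95)
rolls()
"
```

```text
go [-3.619  1.153  0.008] turn 0.0006 | at [0.5479 0.0301 0.1808] [-1.7994e+02  1.0000e-02 -9.4880e+01] open 0.0748 t 41.4 F [ 0.3 -0.6 -0.2]
top 543 top [ 0.7256 -0.2821  0.0627] ext [ 0.7225 -0.2815] [0.055 0.063 0.039]
top 347 top [0.4619 0.399  0.0494] ext [0.461 0.398] [0.049 0.049 0.025]
scene 399 top [ 0.7254 -0.282   0.061 ]
scene 1182 top [ 0.5453 -0.0275  0.0834]
scene 431 top [0.4653 0.4008 0.0484]
```

4 calls of (-0.905, 0.288).

servo_tool(
  rows=[
    {"offset":[-0.5,0.15,0],"yaw":0,"claw":0.12},
    {"offset":[-0.9,0.29,0],"yaw":0,"claw":0.12},
  ],
)

```text
time: 41.78
ee_pos: [0.5255, 0.1231, 0.1786]
tcp_rot: [179.9, -0.0, -94.9]
wrist_force: [0.7, 0.1, -0.6]
opening: 0.0751
grasp_force: 0.0
```

servo_tool(
  rows=[
    {"offset":[-0.5,0.15,0],"yaw":0,"claw":0.12},
    {"offset":[-0.9,0.29,0],"yaw":0,"claw":0.12},
  ],
)

```text
time: 42.02
ee_pos: [0.504, 0.2158, 0.1787]
tcp_rot: [179.9, -0.1, -94.9]
wrist_force: [0.5, 0.2, -0.9]
opening: 0.0752
grasp_force: 0.0
```

servo_tool(
  rows=[
    {"offset":[-0.5,0.15,0],"yaw":0,"claw":0.12},
    {"offset":[-0.9,0.29,0],"yaw":0,"claw":0.12},
  ],
)

```text
time: 42.28
ee_pos: [0.4828, 0.308, 0.1785]
tcp_rot: [179.9, -0.1, -94.9]
wrist_force: [0.4, 0.0, 0.2]
opening: 0.0755
grasp_force: 0.0
```

servo_tool(
  rows=[
    {"offset":[-0.5,0.15,0],"yaw":0,"claw":0.12},
    {"offset":[-0.92,0.29,0],"yaw":0,"claw":0.12},
    {"offset":[-0.92,0.29,0],"yaw":0,"claw":0.12},
    {"offset":[-0.92,0.29,0],"yaw":0,"claw":0.12},
  ],
)

```text
time: 42.78
ee_pos: [0.4625, 0.4001, 0.1791]
tcp_rot: [179.9, -0.1, -94.9]
wrist_force: [0.5, 0.2, -0.4]
opening: 0.0754
grasp_force: 0.0
```

```bash
python3 -c "
from h import *
go(.4638,.4005,.04,-95)
rolls()
"
```

```text
go [-0.005 -0.012  1.391] turn 0.0007 | at [0.4625 0.4001 0.1791] [ 1.7992e+02 -1.0000e-01 -9.4870e+01] open 0.0754 t 42.8 F [ 0.5  0.2 -0.4]
top 541 top [ 0.7249 -0.2823  0.0631] ext [ 0.7225 -0.282 ] [0.054 0.063 0.041]
top 322 top [0.5474 0.0299 0.0848] ext [0.547  0.0255] [0.049 0.05  0.053]
top 320 top [ 0.5411 -0.0336  0.0848] ext [ 0.5405 -0.0385] [0.049 0.05  0.05 ]
top 323 top [ 0.5379 -0.0984  0.0853] ext [ 0.537 -0.105] [0.049 0.054 0.047]
top 366 top [0.4635 0.3996 0.0493] ext [0.463 0.396] [0.049 0.048 0.032]
scene 405 top [ 0.7257 -0.2817  0.0609]
scene 1244 top [ 0.5444 -0.0311  0.0834]
scene 441 top [0.465  0.401  0.0479]
```

servo_tool(
  rows=[
    {"offset":[0,-0.01,0.5],"yaw":0,"claw":0.12},
    {"offset":[0,-0.01,0.9],"yaw":0,"claw":0.12},
    {"offset":[0,-0.01,0.9],"yaw":0,"claw":0.12},
  ],
)

```text
time: 43.25
ee_pos: [0.4628, 0.3983, 0.0875]
tcp_rot: [179.8, -0.2, -95.0]
wrist_force: [-0.0, -0.2, 1.5]
opening: 0.0753
grasp_force: 0.0
```

servo_tool(
  rows=[
    {"offset":[0,0,0.3],"yaw":0,"claw":0.12},
    {"offset":[0,0,0.48],"yaw":0,"claw":0.12},
    {"offset":[0,0,0.48],"yaw":0,"claw":0.12},
    {"offset":[0,0,0.48],"yaw":0,"claw":1},
    {"offset":[0,0,0.48],"yaw":0,"claw":1},
    {"offset":[0,0,0.48],"yaw":0,"claw":1},
    {"offset":[0,0,0.48],"yaw":0,"claw":1},
  ],
)

```text
time: 44.12
ee_pos: [0.4646, 0.4012, 0.0444]
tcp_rot: [-179.9, 0.1, -94.9]
wrist_force: [0.3, -0.7, 6.0]
opening: 0.0547
grasp_force: 48.1
```

servo_tool(
  rows=[
    {"offset":[0,0,-0.3],"yaw":0,"claw":1},
    {"offset":[0,0,-0.7],"yaw":0,"claw":1},
    {"offset":[0,0,-1.0],"yaw":0,"claw":1},
    {"offset":[0,0,-1.0],"yaw":0,"claw":1},
    {"offset":[0,0,-1.0],"yaw":0,"claw":1},
  ],
)

```text
time: 44.75
ee_pos: [0.4637, 0.4005, 0.142]
tcp_rot: [180.0, -0.0, -94.9]
wrist_force: [-0.5, -0.9, -1.3]
opening: 0.0546
grasp_force: 47.7
```

```bash
python3 -c "
from h import *
x,y=shelf(0,.096)
go(x,y,.0905,-95)
rolls()
"
```

```text
go [ 2.976 -1.154  0.515] turn 0.0007 | at [0.4637 0.4005 0.142 ] [ 1.7998e+02 -2.0000e-02 -9.4880e+01] open 0.0546 t 44.8 F [-0.5 -0.9 -1.3]
top 537 top [ 0.7244 -0.2824  0.0629] ext [ 0.7225 -0.2815] [0.054 0.062 0.04 ]
top 318 top [0.5465 0.03   0.0855] ext [0.547  0.0255] [0.05  0.05  0.052]
top 322 top [ 0.5416 -0.0346  0.0849] ext [ 0.541 -0.039] [0.05  0.05  0.052]
top 328 top [ 0.5369 -0.0983  0.0846] ext [ 0.537  -0.1055] [0.051 0.055 0.053]
scene 405 top [ 0.726  -0.2817  0.0612]
scene 1261 top [ 0.5438 -0.0295  0.0832]
```

servo_tool(
  rows=[
    {"offset":[0.5,-0.2,0],"yaw":0,"claw":1},
    {"offset":[0.99,-0.385,0],"yaw":0,"claw":1},
  ],
)

```text
time: 45.1
ee_pos: [0.4934, 0.2975, 0.1411]
tcp_rot: [179.9, -0.1, -94.8]
wrist_force: [0.4, 0.4, -1.0]
opening: 0.0547
grasp_force: 47.7
```

servo_tool(
  rows=[
    {"offset":[0.5,-0.2,0],"yaw":0,"claw":1},
    {"offset":[0.99,-0.385,0],"yaw":0,"claw":1},
  ],
)

```text
time: 45.35
ee_pos: [0.5235, 0.1949, 0.1414]
tcp_rot: [179.9, -0.0, -94.9]
wrist_force: [0.3, -0.0, -0.7]
opening: 0.0547
grasp_force: 47.7
```

servo_tool(
  rows=[
    {"offset":[0.5,-0.2,0],"yaw":0,"claw":1},
    {"offset":[0.99,-0.385,0],"yaw":0,"claw":1},
    {"offset":[0.99,-0.385,0],"yaw":0,"claw":1},
    {"offset":[0.99,-0.385,0.3],"yaw":0,"claw":1},
    {"offset":[0.99,-0.385,0.5],"yaw":0,"claw":1},
    {"offset":[0.99,-0.385,0.5],"yaw":0,"claw":1},
    {"offset":[0.99,-0.385,0.5],"yaw":0,"claw":1},
  ],
)

```text
time: 46.22
ee_pos: [0.5537, 0.0953, 0.0931]
tcp_rot: [-180.0, 0.0, -94.8]
wrist_force: [-0.4, -0.4, -0.0]
opening: 0.0545
grasp_force: 47.7
```

```bash
python3 -c "
from h import *
x,y=shelf(0,.096)
go(x,y,.0805,-95)
rolls()
"
```

```text
go [0.012 0.002 0.126] turn 0.0008 | at [0.5537 0.0953 0.0931] [-1.7998e+02  1.0000e-02 -9.4850e+01] open 0.0545 t 46.2 F [-0.4 -0.4 -0. ]
top 541 top [ 0.7252 -0.2821  0.0629] ext [ 0.7225 -0.2815] [0.055 0.062 0.04 ]
top 285 top [ 0.5412 -0.0341  0.0856] ext [ 0.542  -0.0395] [0.047 0.048 0.049]
top 308 top [ 0.5364 -0.0986  0.0852] ext [ 0.5365 -0.105 ] [0.049 0.054 0.046]
scene 403 top [ 0.7254 -0.2814  0.061 ]
scene 768 top [ 0.542  -0.0618  0.083 ]
scene 353 top [0.5539 0.0996 0.0962]
```

servo_tool(
  rows=[
    {"offset":[0.01,0,0.06],"yaw":0,"claw":1},
    {"offset":[0.01,0,0.12],"yaw":0,"claw":1},
    {"offset":[0.01,0,0.12],"yaw":0,"claw":1},
    {"offset":[0.01,0,0.12],"yaw":0,"claw":1},
  ],
)

```text
time: 46.82
ee_pos: [0.5536, 0.0937, 0.0805]
tcp_rot: [-180.0, -0.0, -94.9]
wrist_force: [0.7, -0.6, 1.2]
opening: 0.0545
grasp_force: 47.7
```

servo_tool(
  rows=[
    {"offset":[0,0,0],"yaw":0,"claw":0.25},
    {"offset":[0,0,0],"yaw":0,"claw":0.12},
    {"offset":[0,0,0],"yaw":0,"claw":0.12},
    {"offset":[0,0,0],"yaw":0,"claw":0.12},
    {"offset":[0,0,-0.4],"yaw":0,"claw":0.12},
    {"offset":[0,0,-0.9],"yaw":0,"claw":0.12},
    {"offset":[0,0,-1.0],"yaw":0,"claw":0.12},
  ],
)

```text
time: 47.7
ee_pos: [0.5548, 0.094, 0.1842]
tcp_rot: [-179.7, 0.1, -94.9]
wrist_force: [0.2, -0.1, 0.3]
opening: 0.0747
grasp_force: 0.0
```

servo_tool(
  rows=[
    {"offset":[-0.5,0.5,-0.3],"yaw":0,"claw":0},
    {"offset":[-1.0,1.0,-0.6],"yaw":0,"claw":0},
    {"offset":[-1.0,1.0,-0.6],"yaw":0,"claw":0},
  ],
)

```text
time: 48.08
ee_pos: [0.461, 0.2036, 0.2414]
tcp_rot: [-180.0, 0.0, -94.8]
wrist_force: [1.2, -0.1, 0.4]
opening: 0.0855
grasp_force: 0.0
```

servo_tool(
  rows=[
    {"offset":[-0.5,0.4,-0.3],"yaw":0,"claw":0},
    {"offset":[-1.0,0.8,-0.3],"yaw":0,"claw":0},
    {"offset":[-1.0,0.8,-0.3],"yaw":0,"claw":0},
    {"offset":[-1.0,0.8,-0.3],"yaw":0,"claw":0},
  ],
)

```text
time: 48.58
ee_pos: [0.391, 0.3087, 0.2698]
tcp_rot: [180.0, -0.0, -94.8]
wrist_force: [-0.3, 0.3, 0.2]
opening: 0.0855
grasp_force: 0.0
```

```bash
python3 -c "
from h import *
rolls();chips()
im,d=snap('top','top_f.png');im,d=snap('scene');cv2.imwrite('pics/scene_f.png',cv2.resize(im[100:340,120:360],None,fx=2.5,fy=2.5)[...,::-1])
"
```

```text
top 540 top [ 0.725  -0.282   0.0628] ext [ 0.7225 -0.282 ] [0.054 0.063 0.039]
top 339 top [0.5528 0.0934 0.0851] ext [0.553 0.09 ] [0.051 0.05  0.054]
top 325 top [0.5459 0.0299 0.0851] ext [0.5465 0.0255] [0.049 0.05  0.056]
top 323 top [ 0.5415 -0.034   0.0848] ext [ 0.5405 -0.0385] [0.05  0.05  0.049]
top 325 top [ 0.5372 -0.099   0.0854] ext [ 0.5365 -0.105 ] [0.049 0.054 0.049]
scene 400 top [ 0.7256 -0.2816  0.061 ]
scene 1640 top [0.5473 0.0043 0.0834]
scene [(61, 's', np.float64(0.019), np.float64(-0.083), 'z', np.float64(0.058)), (236, 's', np.float64(0.111), np.float64(-0.001), 'z', np.float64(0.021)), (67, 's', np.float64(0.019), np.float64(-0.018), 'z', np.float64(0.059)), (68, 's', np.float64(0.018), np.float64(0.046), 'z', np.float64(0.059)), (92, 's', np.float64(0.152), np.float64(-0.086), 'z', np.float64(0.014)), (88, 's', np.float64(0.015), np.float64(0.112), 'z', np.float64(0.058)), (116, 's', np.float64(0.155), np.float64(0.104), 'z', np.float64(0.015))]
top [(96, 's', np.float64(0.154), np.float64(0.102), 'z', np.float64(0.017)), (97, 's', np.float64(0.151), np.float64(-0.087), 'z', np.float64(0.017)), (59, 's', np.float64(0.129), np.float64(-0.026), 'z', np.float64(0.025))]
```

View pics/scene_f.png

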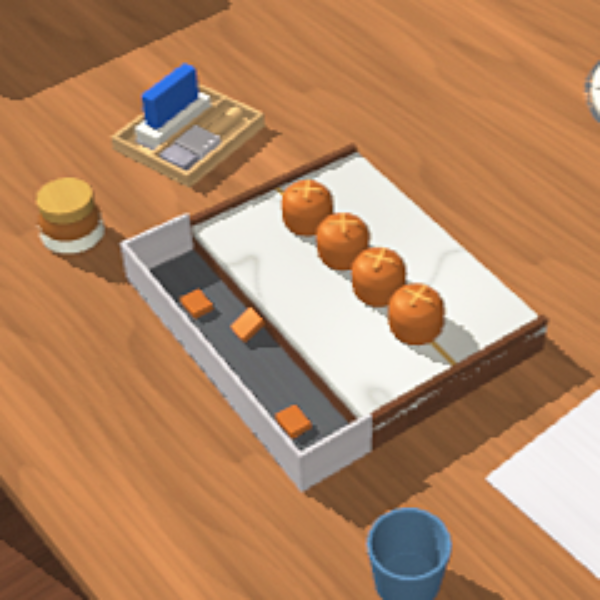

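View pics/top_f.png

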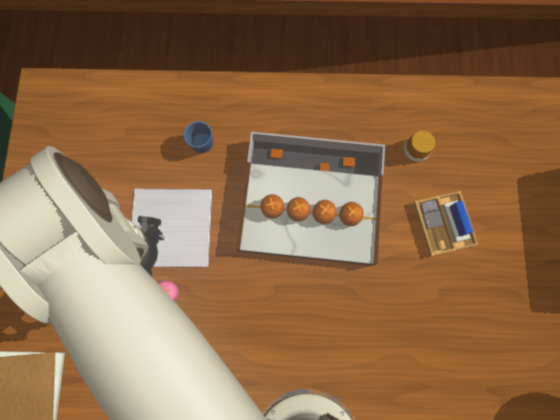

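Both views show the four rolls upright in a straight row on the brass line, with about 7 mm gaps (top view (272,206) to (352,213)). The chips are in the trough and the scraper is in its compartment. The arm is clear, so I'm handing in.

```bash
python3 -c "
from h import *
print(job_done())"
```

```text
the job is handed in; nothing more can be done
None
```

The job is handed in, though no verdict came back: all three chips are in the trough, the scraper is back sole-down in its compartment, and the four rolls stand in a straight row on the brass line about 7 mm apart, with the brush, jar and cup left alone.

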